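Assemble a ceramic garden totem on its post

ROBOT

A 6-joint arm with a two-finger parallel gripper is mounted at the origin on the work surface. World frame = base frame: x ahead of the robot, y to its left, z up, the work surface at z = 0. Lengths are in mm, angles in rad, forces in N, time in s.
With the tool pointing down it reaches from about 350 to 975 mm from the base axis. Payload 7.1 kg.
Tool frame: the origin (TCP) lies between the finger pads; the fingertips stand 8 mm ahead of it and the grasp point (between the pads) lies 11 mm behind it; x points along the fingers, y is the direction in which the jaws open and shut, and the axes are right-handed (so a half turn about x gives the same grasp; the last joint's range is limited). The gripper opens to 88 mm and grips with 3 to 60 N. Pads are 20 mm wide; open, the fingers measure 115 mm over their backs; the gripper's body (75 mm by 178 mm) begins 61 mm behind the grasp point.
Start: joints at [-1.32, 0.423, 1.63, -0, 1.089, -0.019], TCP at [166.605, -602.368, 230.675] pointing down, gripper open.
Joint ranges: [-3, 3], [-0.9, 2.11], [0.09, 2.58], [-1.31, 4.45], [0.11, 2.69], [-2.54, 2.54]. Speed limits (rad/s): [2.39, 2.39, 3.01, 3.14, 3.14, 3.14].

INTERFACE

Orientations are given as a rotation vector (axis times angle).
In Python, from workcell import ctrl gives the robot as it stands.
- The arm moves only by the tool apply_moves, never from a script. Its argument "increments" is a list of rows, each an object with "gripper": the opening in per cent of the stroke, from 0 (shut) to 100 (fully open); "delta_pos": the shift along the tool's x, y, z in cm, a list of three; "dr": the turn, a rotation vector about the tool's x, y, z in rad, a list of three. In form: [{"gripper": gripper, "delta_pos": [dx, dy, dz], "dr": [ax, ay, az]}, ...]. A call has exactly 5 rows; each row shifts and turns the commanded pose from where the row before left it, along the tool's axes as they then stand; what a row does not reach is not made up. A row lasts 1/12 s, in which the tool goes at most 41.7 mm and 7.16 degrees, less where a joint would pass 70% of its speed; a pose out of reach is approached as far as the arm can. A call with a gripper value outside its range is refused whole. The fingers move at their own pace and stop on an object; the grip force is fixed at half the most. Time passes only in rows, so rows that do not move let the fingers close, or fill a call up. It gives the time, the measured TCP pose, the force and the opening at its end, in the units of the state.
- ctrl.get_obs(): the state, without advancing time (a new reading comes with each control period).
- ctrl.get_image(name): name is "side" or "top"; returns a dict with "img" (420x560x3 uint8, red, green, blue), "range_z" (420x560 float32, mm along the optical axis (not along the pixel's ray), 0 where there is no reading), "mtx" (3x3 intrinsics, pixels), "k1" (the pictures are not rectified: a ray, as slopes to the right and down, at radius r is drawn at 1 + k1 r^2 times it, then the intrinsics apply), "rvec" (rotation vector, rad) and "tvec" (3), from world to camera coordinates, as OpenCV has them. Camera axes: x right, y down, z forward; pixel columns grow to the right and rows downward; lengths in mm; the calibration is good to about 2 mm. A picture is of the moment at which its call begins.
- ctrl.close_job(): hands the job in, once; it reports no verdict.
The state is a dict: "t": time; "qpos": joint angles; "qvel": joint speeds; "joint_torque": joint torques, N m; "ee_pos": TCP position; "orientation": TCP orientation; "ft_force": force on the tool from outside, world axes, zero at the start; "moment": the same for the moment, N m; "width": finger opening in mm.
Only numpy, scipy, OpenCV 4.12 (cv2) and the standard library are available. Lean on these libraries where they do the work, as an engineer would, in place of code of your own. Each camera call takes 0.05 s, during which the arm holds its last target. There are 200 camera calls.

TASK

Put the garden totem together on its post: first the blue square sleeve, yellow band at the top and its flat sides in line with the edges of the board, pushed fully home on the board; then the terracotta collar, fully home on top of the sleeve. The pieces are fired clay, so lower them gently down the post rather than letting them drop, and leave the bowl, the glass dish and the jar where they are.

Things in the scene. Friction and masses are not known exactly. Their poses are not given: they have to be found in the camera images.
- stand: Fixed totem stand: square wooden board 100 x 100 mm, 20 mm thick, on the table, with an upright steel post, diameter 25 mm, at its centre. The post rises 125 mm above the board (tip 145 mm above the table); its last 13 mm taper to 12 mm diameter. Origin: centre of the board's underside, at table height on the post's axis; x and y along the board's edges, z up.
- sleeve: Blue square tube, 56 x 56 mm, 90 mm long, 0.4 kg, round hole of 31 mm diameter through its length. A 16 mm yellow band runs round it near its top end. Origin: its very centre; z along the hole towards the banded end, x and y square to the flat sides. Starts lying on a flat side on the table. Home on the stand its origin is 65 mm, its top end 110 mm above the table.
- collar: Terracotta-coloured round collar, outside diameter 60 mm, 50 mm high, hole 31 mm diameter, 0.2 kg; its ends are alike. Starts flat on the table, hole upright. Origin: centre of its underside, z up along the hole. Home on the sleeve its underside is 110 mm above the table.
- bowl: White ceramic bowl, 150 mm across, 70 mm high; a bystander. Origin: centre of its underside.
- dish: Open round clear-glass dish, 96 mm across, 55 mm high; a bystander. Origin: centre of its underside.
- jar: Green glass jar with a green lid, 70 mm across, 75 mm high; a bystander. Origin: centre of its underside.
Not all that is in view belongs to the job. Of the things like the collar, leave any that is pink or purple; of the rest the smaller one is meant.

How it is judged:
By the outcome, as a careful person would: the job done as asked, in the order asked, and still so for the second after the job is handed in, with the robot touching nothing.
It also fails if it takes over 72 s, if anything falls off the work surface, if the arm or the gripper's body presses on something with over 40 N, if the wrist force passes 120 N, or if a joint passes its speed limit or range.

## Working session

There is one attempt and no reset: what is moved stays moved. The work goes in short steps, Python scripts to look and compute and a tool call to move; the robot and the scene stay as the last step left them, time stands still between calls to the robot, and variables do not carry over. Pictures are saved under pics/ and viewed, about 8 in all and at most 12, crops included, and the job is handed in when it is done.

Besides the shell and the picture viewer there is one more tool, called after "Request:" in YAML: its name, and indented under it one key for each argument. apply_moves: Moves the arm, as the interface text tells. Its arguments: {"type":"object","properties":{"increments":{"type":"array","items":{"type":"object","properties":{"gripper":{"type":"number"},"delta_pos":{"type":"array","items":{"type":"number"}},"dr":{"type":"array","items":{"type":"number"}}}}}},"required":["increments"]}

```bash
mkdir -p pics; ls; cat > h.py <<'E'
import numpy as np, cv2
from workcell import ctrl
def grab(name):
    d=ctrl.get_image(name); return d
def world(d):
    K=np.array(d["mtx"],float); h,w=d["range_z"].shape
    u,v=np.meshgrid(np.arange(w),np.arange(h))
    pts=np.stack([u,v],-1).reshape(-1,1,2).astype(np.float64)
    n=cv2.undistortPoints(pts,K,np.array([d["k1"],0,0,0,0.])).reshape(h,w,2)
    z=d["range_z"].astype(float)
    P=np.dstack([n[...,0]*z,n[...,1]*z,z])
    R=cv2.Rodrigues(np.array(d["rvec"],float))[0]
    W=(P-np.array(d["tvec"],float).reshape(3))@R
    W[z==0]=np.nan
    return W
def save(fn,img,s=1):
    img=cv2.resize(img,None,fx=s,fy=s,interpolation=cv2.INTER_CUBIC); cv2.imwrite("pics/"+fn,img[...,::-1])
E
python3 - <<'E'
from h import *
print(ctrl.get_obs())
for n in("top","side"):
    d=grab(n); W=world(d); np.savez(n+"0.npz",W=W,img=d["img"]); save(n+"0.png",d["img"],1.4)
    print(n,d["mtx"],d["k1"],d["rvec"],d["tvec"],np.nanmedian(W[...,2]))
E
```

```text
pics
{'t': 0.0, 'qpos': array([-1.31997136e+00,  4.23826031e-01,  1.63068847e+00, -1.23803612e-05,
        1.08858400e+00, -1.90189930e-02]), 'qvel': array([-4.10506804e-04,  8.17538357e-04,  3.70163974e-05, -3.34295664e-05,
        2.80436636e-04, -7.57557106e-04]), 'joint_torque': array([-2.89453877e-03, -5.44637167e+01, -2.73669916e+01,  6.43849466e-02,
        2.27975420e-02, -1.24461562e-04]), 'ee_pos': array([ 166.4891549 , -601.85641506,  229.91152983]), 'orientation': array([ 2.07762193,  0.28362958, -2.07800992]), 'ft_force': array([-0.16768062,  0.0195098 ,  0.24321282]), 'moment': array([-0.05882782,  0.02266824,  0.04388463]), 'width': 87.62891586636036}
top [[395.56601459   0.         276.5502991 ]
 [  0.         395.56601459 215.39777616]
 [  0.           0.           1.        ]] -0.026793893616701675 [ 2.11670521 -2.1462347   0.17695641] [  20.1072111   611.73747682 1159.05800708] -2.0859261880880737
side [[423.13742085   0.         283.56353196]
 [  0.         423.13742085 215.82578532]
 [  0.           0.           1.        ]] 0.02069527288286668 [ 2.13824974 -0.18379019  0.08993156] [-566.05843836  103.73107151 1076.30406105] 0.6620142517234762
```

View pics/top0.png

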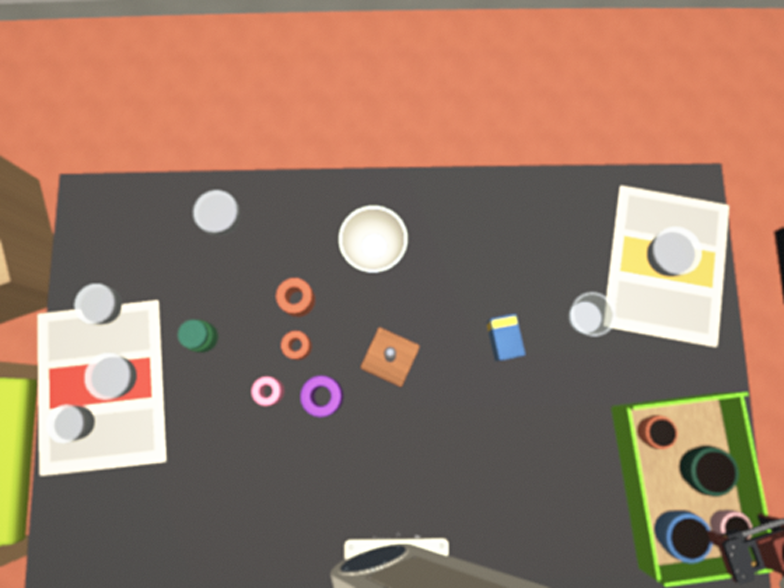

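View pics/side0.png

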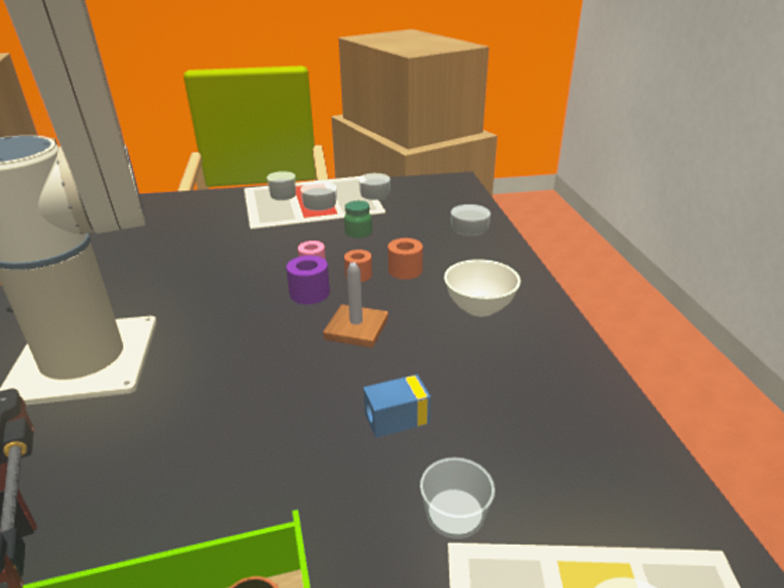

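The top view shows these collar-like things (in 784-wide picture pixels): large terracotta (294,296), small terracotta (295,344), pink (266,391) and purple (320,397). I choose the small terracotta. The sleeve is at (506,338) with its band end away from the robot, the stand is at (390,355), and the glass dish is at (591,315). Next I measure and take the close crop.

```bash
python3 - <<'E'
from h import *
f=np.load("top0.npz"); W=f["W"]; im=f["img"]; hsv=cv2.cvtColor(im,cv2.COLOR_RGB2HSV).astype(int)
save("crop.png",im[190:310,170:390],3.5)
H,S,V=hsv[...,0],hsv[...,1],hsv[...,2]; z=W[...,2]
yy,xx=np.mgrid[:420,:560]
def rep(name,m):
    P=W[m]; P=P[~np.isnan(P[:,0])]
    r=cv2.minAreaRect(P[:,:2].astype(np.float32))
    print(name,len(P),"z med",np.median(P[:,2]).round(1),"mean",P.mean(0).round(1),"rect",np.round(r[0],1),np.round(r[1],1),round(r[2],1),"enc",cv2.minEnclosingCircle(P[:,:2].astype(np.float32)))
def win(u,v,r): return (abs(xx-u/1.4)<r)&(abs(yy-v/1.4)<r)
rep("collar",win(295,344,16)&(z>38)&(z<62)&(S>90))
rep("bigcollar",win(294,296,16)&(z>30)&(S>90))
sl=win(506,338,28)&(z>46)&(z<66); rep("sleeve top",sl); rep("yellow",sl&(H>20)&(H<35)&(S>90)); rep("blue",sl&(H>95)&(H<125)&(S>90))
rep("board",win(390,357,26)&(z>12)&(z<28)); rep("post",win(390,353,10)&(z>130))
for n,u,v,r in(("jar",196,335,16),("dish",591,315,20),("bowl",373,239,30)): rep(n,win(u,v,r)&(z>25))
E
```

```text
collar 238 z med 48.7 mean [521.1 213.4  48.6] rect [521.3 213.6] [58.1 55.5] 89.7 enc ((521.3081665039062, 214.0475616455078), 29.809694290161133)
bigcollar 449 z med 62.7 mean [625.7 214.4  60.1] rect [626.8 215.5] [76.3 74.8] 87.5 enc ((627.24365234375, 216.15069580078125), 39.058128356933594)
sleeve top 572 z med 55.4 mean [ 531.  -245.5   55.3] rect [ 531.5 -246.3] [90.1 57.3] 10.7 enc ((531.2027587890625, -245.7562255859375), 51.673072814941406)
yellow 84 z med 55.2 mean [ 563.4 -240.1   55.3] rect [ 563.5 -239.9] [14.4 54. ] 9.3 enc ((564.5003662109375, -239.7236328125), 27.15552520751953)
blue 418 z med 55.4 mean [ 519.  -247.7   55.2] rect [ 519.4 -248.5] [65.7 57.1] 11.0 enc ((519.637939453125, -248.6383514404297), 41.50448989868164)
board 954 z med 19.1 mean [493.6   8.5  19.1] rect [494.8   8.2] [ 99.7 100.2] 64.5 enc ((494.5965270996094, 7.696002006530762), 68.18460083007812)
post 57 z med 137.9 mean [494.6   8.5 138.8] rect [495.1   8.7] [22.1 21.9] 43.3 enc ((494.5395812988281, 8.46495532989502), 11.95120906829834)
jar 457 z med 72.4 mean [542.5 423.3  65. ] rect [543.4 428. ] [63.8 62.6] 12.8 enc ((543.8370361328125, 427.31268310546875), 33.6832160949707)
dish 338 z med 47.3 mean [ 582.1 -446.    44.8] rect [ 578.9 -436.4] [92.2 92.2] 37.5 enc ((577.9028930664062, -436.58770751953125), 47.7991943359375)
bowl 1000 z med 49.8 mean [765.1  43.3  49.6] rect [751.1  41.9] [146.6 146.6] 26.0 enc ((751.588623046875, 42.29746627807617), 74.64627838134766)
```

View pics/crop.png

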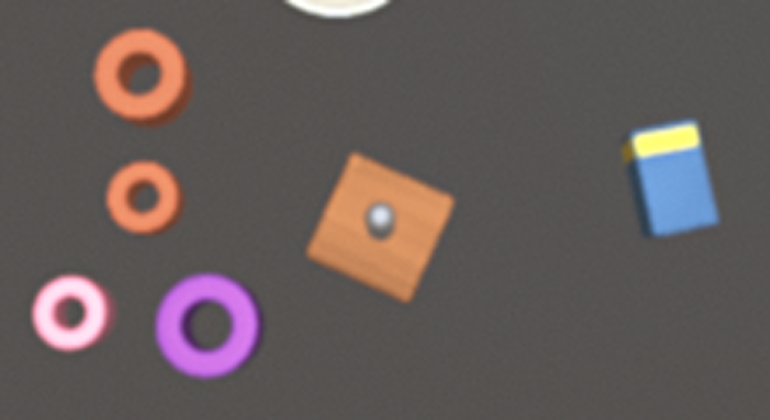

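The crop confirms the small terracotta collar at crop pixel (143,197), clearly smaller than the one at (141,75). The sizes and heights agree with the description: collar Ø58 at z 49, sleeve 90×57 at z 55, board 100×100 at z 19.

Plan: grasp the sleeve with the tool leaned back 40°, then rotate it upright with the tool leaned forward 50°.

```bash
cat > plan.py <<'E'
from h import *
from scipy.spatial.transform import Rotation as Ro
def rot(t,h,flip=False):
    t,h=np.radians([t,h]); f=np.array([np.cos(h),np.sin(h),0]); u=np.array([0,0,1.]); l=np.cross(u,f)
    x=np.sin(t)*f-np.cos(t)*u; y=-l if flip else l
    return Ro.from_matrix(np.column_stack([x,y,np.cross(x,y)]))
def tcp(G,R): return np.array(G,float)+11*R.apply([1,0,0])   # TCP for a grasp point
def obs():
    o=ctrl.get_obs(); return o,np.array(o["ee_pos"]),Ro.from_rotvec(o["orientation"])
def plan(p1,R1,n,grip,p0=None,R0=None):
    o,p,R=obs(); p=p if p0 is None else p0; R=R if R0 is None else R0
    dv=(R.inv()*R1).as_rotvec(); print("t",round(o["t"],2),"q",np.round(o["qpos"],2),"F",np.round(o["ft_force"],1),"w",round(o["width"],1),"dist",np.round(np.linalg.norm(p1-p),1),"ang",np.degrees(np.linalg.norm(dv)).round(1))
    step=(np.array(p1)-p)/n
    for i in range(n):
        Ri=R*Ro.from_rotvec(dv*i/n)
        print(i//5,{"gripper":grip,"delta_pos":[round(float(a),2) for a in Ri.inv().apply(step)/10],"dr":[round(float(a),3) for a in dv/n]})
E
python3 - <<'E'
from plan import *
o,p,R=obs(); print(R.as_matrix().round(3))
G=[546,-243.3,29]
for fl in(0,1):
    R1=rot(-40,10.5,fl); p1=tcp(G,R1)-110*R1.apply([1,0,0]); print(fl,p1)
    plan(p1,R1,25,100)
E
```

```text
[[-0.     0.267 -0.964]
 [ 0.001 -0.964 -0.267]
 [-1.    -0.001 -0.   ]]
0 [ 608.5703831  -231.70326495  104.83839987]
t 0.1 q [-1.32  0.42  1.63 -0.    1.09 -0.02] F [-0.7 -0.1  0. ] w 88.1 dist 590.1 ang 175.3
0 {'gripper': 100, 'delta_pos': [0.5, -0.96, -2.1], 'dr': [-0.115, 0.002, -0.042]}
0 {'gripper': 100, 'delta_pos': [0.54, -0.69, -2.19], 'dr': [-0.115, 0.002, -0.042]}
0 {'gripper': 100, 'delta_pos': [0.57, -0.41, -2.25], 'dr': [-0.115, 0.002, -0.042]}
0 {'gripper': 100, 'delta_pos': [0.58, -0.12, -2.28], 'dr': [-0.115, 0.002, -0.042]}
0 {'gripper': 100, 'delta_pos': [0.58, 0.17, -2.28], 'dr': [-0.115, 0.002, -0.042]}
1 {'gripper': 100, 'delta_pos': [0.58, 0.45, -2.24], 'dr': [-0.115, 0.002, -0.042]}
1 {'gripper': 100, 'delta_pos': [0.55, 0.73, -2.18], 'dr': [-0.115, 0.002, -0.042]}
1 {'gripper': 100, 'delta_pos': [0.52, 1.0, -2.08], 'dr': [-0.115, 0.002, -0.042]}
1 {'gripper': 100, 'delta_pos': [0.48, 1.25, -1.95], 'dr': [-0.115, 0.002, -0.042]}
1 {'gripper': 100, 'delta_pos': [0.42, 1.48, -1.79], 'dr': [-0.115, 0.002, -0.042]}
2 {'gripper': 100, 'delta_pos': [0.36, 1.69, -1
[... 2776 characters left out ...]
-0.028, -0.001]}
3 {'gripper': 100, 'delta_pos': [-0.48, -1.07, -2.05], 'dr': [0.003, -0.028, -0.001]}
3 {'gripper': 100, 'delta_pos': [-0.54, -1.08, -2.03], 'dr': [0.003, -0.028, -0.001]}
3 {'gripper': 100, 'delta_pos': [-0.59, -1.09, -2.01], 'dr': [0.003, -0.028, -0.001]}
4 {'gripper': 100, 'delta_pos': [-0.65, -1.1, -1.99], 'dr': [0.003, -0.028, -0.001]}
4 {'gripper': 100, 'delta_pos': [-0.7, -1.1, -1.97], 'dr': [0.003, -0.028, -0.001]}
4 {'gripper': 100, 'delta_pos': [-0.75, -1.11, -1.94], 'dr': [0.003, -0.028, -0.001]}
4 {'gripper': 100, 'delta_pos': [-0.8, -1.12, -1.92], 'dr': [0.003, -0.028, -0.001]}
4 {'gripper': 100, 'delta_pos': [-0.86, -1.13, -1.89], 'dr': [0.003, -0.028, -0.001]}
```

```bash
python3 - <<'E'
from plan import *
plan(np.array([608,-232,225.]),rot(-40,10.5,1),20,100)
E
```

```text
t 0.1 q [-1.32  0.42  1.63 -0.    1.09 -0.02] F [-0.7 -0.1  0. ] w 88.1 dist 576.0 ang 40.3
0 {'gripper': 100, 'delta_pos': [0.03, -1.19, -2.62], 'dr': [0.004, -0.035, -0.001]}
0 {'gripper': 100, 'delta_pos': [-0.06, -1.21, -2.62], 'dr': [0.004, -0.035, -0.001]}
0 {'gripper': 100, 'delta_pos': [-0.15, -1.22, -2.61], 'dr': [0.004, -0.035, -0.001]}
0 {'gripper': 100, 'delta_pos': [-0.24, -1.23, -2.59], 'dr': [0.004, -0.035, -0.001]}
0 {'gripper': 100, 'delta_pos': [-0.33, -1.24, -2.58], 'dr': [0.004, -0.035, -0.001]}
1 {'gripper': 100, 'delta_pos': [-0.42, -1.25, -2.56], 'dr': [0.004, -0.035, -0.001]}
1 {'gripper': 100, 'delta_pos': [-0.5, -1.26, -2.54], 'dr': [0.004, -0.035, -0.001]}
1 {'gripper': 100, 'delta_pos': [-0.59, -1.27, -2.52], 'dr': [0.004, -0.035, -0.001]}
1 {'gripper': 100, 'delta_pos': [-0.68, -1.28, -2.49], 'dr': [0.004, -0.035, -0.001]}
1 {'gripper': 100, 'delta_pos': [-0.76, -1.3, -2.46], 'dr': [0.004, -0.035, -0.001]}
2 {'gripper': 100, 'delta_pos': [-0.84, -1.31, -2.42], 'dr': [0.004, -0.035, -0.001]}
2 {'gripper': 100, 'delta_pos': [-0.93, -1.32, -2.39], 'dr': [0.004, -0.035, -0.001]}
2 {'gripper': 100, 'delta_pos': [-1.01, -1.33, -2.35], 'dr': [0.004, -0.035, -0.001]}
2 {'gripper': 100, 'delta_pos': [-1.09, -1.34, -2.31], 'dr': [0.004, -0.035, -0.001]}
2 {'gripper': 100, 'delta_pos': [-1.16, -1.35, -2.26], 'dr': [0.004, -0.035, -0.001]}
3 {'gripper': 100, 'delta_pos': [-1.24, -1.36, -2.21], 'dr': [0.004, -0.035, -0.001]}
3 {'gripper': 100, 'delta_pos': [-1.31, -1.37, -2.16], 'dr': [0.004, -0.035, -0.001]}
3 {'gripper': 100, 'delta_pos': [-1.39, -1.38, -2.11], 'dr': [0.004, -0.035, -0.001]}
3 {'gripper': 100, 'delta_pos': [-1.46, -1.4, -2.06], 'dr': [0.004, -0.035, -0.001]}
3 {'gripper': 100, 'delta_pos': [-1.53, -1.41, -2.0], 'dr': [0.004, -0.035, -0.001]}
```

Request:
apply_moves:
  increments:
    - {"gripper":100,"delta_pos":[-0.1,-1.2,-2.6],"dr":[0.004,-0.035,-0.001]}
    - {"gripper":100,"delta_pos":[-0.1,-1.2,-2.6],"dr":[0.004,-0.035,-0.001]}
    - {"gripper":100,"delta_pos":[-0.1,-1.2,-2.6],"dr":[0.004,-0.035,-0.001]}
    - {"gripper":100,"delta_pos":[-0.2,-1.2,-2.6],"dr":[0.004,-0.035,-0.001]}
    - {"gripper":100,"delta_pos":[-0.3,-1.2,-2.6],"dr":[0.004,-0.035,-0.001]}

```text
t: 0.52
ee_pos: [277.5, -509.6, 229.4]
orientation: [1.889, 0.24, -2.257]
ft_force: [0.2, -0.2, 0.1]
width: 88.0
```

Request:
apply_moves:
  increments:
    - {"gripper":100,"delta_pos":[-0.4,-1.3,-2.5],"dr":[0.004,-0.035,-0.001]}
    - {"gripper":100,"delta_pos":[-0.5,-1.3,-2.5],"dr":[0.004,-0.035,-0.001]}
    - {"gripper":100,"delta_pos":[-0.6,-1.3,-2.5],"dr":[0.004,-0.035,-0.001]}
    - {"gripper":100,"delta_pos":[-0.7,-1.3,-2.5],"dr":[0.004,-0.035,-0.001]}
    - {"gripper":100,"delta_pos":[-0.8,-1.3,-2.5],"dr":[0.004,-0.035,-0.001]}

```text
t: 0.93
ee_pos: [387.1, -415.6, 228.4]
orientation: [1.687, 0.197, -2.419]
ft_force: [0.3, -0.7, 0.2]
width: 87.8
```

Request:
apply_moves:
  increments:
    - {"gripper":100,"delta_pos":[-0.8,-1.3,-2.4],"dr":[0.004,-0.035,-0.001]}
    - {"gripper":100,"delta_pos":[-0.9,-1.3,-2.4],"dr":[0.004,-0.035,-0.001]}
    - {"gripper":100,"delta_pos":[-1.0,-1.3,-2.4],"dr":[0.004,-0.035,-0.001]}
    - {"gripper":100,"delta_pos":[-1.1,-1.3,-2.3],"dr":[0.004,-0.035,-0.001]}
    - {"gripper":100,"delta_pos":[-1.2,-1.3,-2.3],"dr":[0.004,-0.035,-0.001]}

```text
t: 1.35
ee_pos: [498.2, -324.1, 225.8]
orientation: [1.473, 0.153, -2.563]
ft_force: [0.1, -0.6, -0.4]
width: 87.6
```

Request:
apply_moves:
  increments:
    - {"gripper":100,"delta_pos":[-1.2,-1.4,-2.2],"dr":[0.004,-0.035,-0.001]}
    - {"gripper":100,"delta_pos":[-1.3,-1.4,-2.2],"dr":[0.004,-0.035,-0.001]}
    - {"gripper":100,"delta_pos":[-1.4,-1.4,-2.1],"dr":[0.004,-0.035,-0.001]}
    - {"gripper":100,"delta_pos":[-1.5,-1.4,-2.0],"dr":[0.004,-0.035,-0.001]}
    - {"gripper":100,"delta_pos":[-1.5,-1.4,-2.0],"dr":[0.004,-0.035,-0.001]}

```text
t: 1.77
ee_pos: [607.5, -230.4, 223.8]
orientation: [1.248, 0.107, -2.689]
ft_force: [-0.1, 0.2, 1.0]
width: 87.9
```

```bash
python3 - <<'E'
from plan import *
o,p,R=obs(); print(o["qpos"].round(3).tolist(),p.round(1),o["orientation"].round(3))
R1=rot(-40,10.5,1); print((R.inv()*R1).as_rotvec().round(3))
plan(tcp([546,-243.3,29],R1),R1,5,100)
E
```

```text
[-0.25, 0.792, 1.164, -0.294, 1.826, 1.154] [ 607.5 -230.4  223.8] [ 1.248  0.107 -2.689]
[-0.001  0.004 -0.01 ]
t 1.77 q [-0.25  0.79  1.16 -0.29  1.83  1.15] F [-0.1  0.2  1. ] w 87.9 dist 215.0 ang 0.6
0 {'gripper': 100, 'delta_pos': [4.01, -0.01, -1.56], 'dr': [-0.0, 0.001, -0.002]}
0 {'gripper': 100, 'delta_pos': [4.01, -0.0, -1.56], 'dr': [-0.0, 0.001, -0.002]}
0 {'gripper': 100, 'delta_pos': [4.01, 0.0, -1.55], 'dr': [-0.0, 0.001, -0.002]}
0 {'gripper': 100, 'delta_pos': [4.01, 0.01, -1.55], 'dr': [-0.0, 0.001, -0.002]}
0 {'gripper': 100, 'delta_pos': [4.01, 0.02, -1.55], 'dr': [-0.0, 0.001, -0.002]}
```

Request:
apply_moves:
  increments:
    - {"gripper":100,"delta_pos":[2.0,0,-1.6],"dr":[0,0.001,-0.002]}
    - {"gripper":100,"delta_pos":[2.0,0,-1.6],"dr":[0,0.001,-0.002]}
    - {"gripper":100,"delta_pos":[2.0,0,-1.5],"dr":[0,0.001,-0.002]}
    - {"gripper":100,"delta_pos":[2.0,0,-1.5],"dr":[0,0.001,-0.002]}
    - {"gripper":100,"delta_pos":[2.0,0,-1.5],"dr":[0,0.001,-0.002]}

```text
t: 2.18
ee_pos: [601.3, -233.0, 96.3]
orientation: [1.26, 0.115, -2.693]
ft_force: [0.9, -0.0, -0.3]
width: 87.7
```

```bash
python3 - <<'E'
from plan import *
o,p,R=obs(); print(o["qpos"].round(4).tolist(),p.round(1),o["orientation"].round(4))
R1=rot(-40,10.5,1)
plan(tcp([546,-243.3,29],R1),R1,1,100)
d=grab("side"); save("s1.png",d["img"][200:400,180:400],3)
E
```

```text
[-0.2594, 0.9201, 1.2172, -0.2792, 1.6475, 1.2] [ 601.3 -233.    96.3] [ 1.2599  0.1153 -2.6932]
t 2.18 q [-0.26  0.92  1.22 -0.28  1.65  1.2 ] F [ 0.9 -0.  -0.3] w 87.7 dist 98.7 ang 0.1
0 {'gripper': 100, 'delta_pos': [9.87, 0.0, 0.01], 'dr': [-0.0, -0.002, -0.0]}
```

View pics/s1.png

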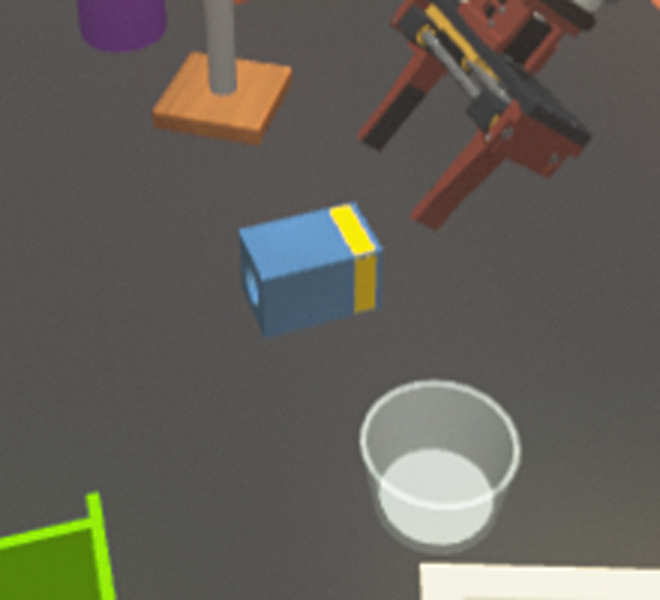

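The crop shows the leaned gripper behind the sleeve with its fingers at (380,145) and (430,220), in line to straddle it. The dish at (440,460) is clear. Advancing and closing.

Request:
apply_moves:
  increments:
    - {"gripper":100,"delta_pos":[1.3,0,0],"dr":[0,0,0]}
    - {"gripper":100,"delta_pos":[1.3,0,0],"dr":[0,0,0]}
    - {"gripper":100,"delta_pos":[1.2,0,0],"dr":[0,0,0]}
    - {"gripper":100,"delta_pos":[1.2,0,0],"dr":[0,0,0]}
    - {"gripper":100,"delta_pos":[1.2,0,0],"dr":[0,0,0]}

```text
t: 2.65
ee_pos: [562.0, -240.7, 50.2]
orientation: [1.262, 0.114, -2.692]
ft_force: [0.7, -0.4, 0.4]
width: 87.6
```

Request:
apply_moves:
  increments:
    - {"gripper":100,"delta_pos":[1.0,0,0],"dr":[0,0,0]}
    - {"gripper":100,"delta_pos":[0.8,0,0],"dr":[0,0,0]}
    - {"gripper":100,"delta_pos":[0.8,0,0],"dr":[0,0,0]}
    - {"gripper":100,"delta_pos":[0.7,0,0],"dr":[0,0,0]}
    - {"gripper":100,"delta_pos":[0.3,0,0],"dr":[0,0,0]}

```text
t: 3.07
ee_pos: [539.0, -244.8, 22.1]
orientation: [1.26, 0.115, -2.694]
ft_force: [-0.0, -0.5, -0.2]
width: 87.7
```

Request:
apply_moves:
  increments:
    - {"gripper":50,"delta_pos":[0,0,0],"dr":[0,0,0]}
    - {"gripper":50,"delta_pos":[0,0,0],"dr":[0,0,0]}
    - {"gripper":50,"delta_pos":[0,0,0],"dr":[0,0,0]}
    - {"gripper":50,"delta_pos":[0,0,0],"dr":[0,0,0]}
    - {"gripper":30,"delta_pos":[0,0,0],"dr":[0,0,0]}

```text
t: 3.48
ee_pos: [540.4, -244.8, 23.1]
orientation: [1.262, 0.114, -2.692]
ft_force: [1.3, -1.4, -0.4]
width: 58.1
```

Request:
apply_moves:
  increments:
    - {"gripper":0,"delta_pos":[0,0,0],"dr":[0,0,0]}
    - {"gripper":0,"delta_pos":[0,0,0],"dr":[0,0,0]}
    - {"gripper":0,"delta_pos":[0,0,0],"dr":[0,0,0]}
    - {"gripper":0,"delta_pos":[0,0,0],"dr":[0,0,0]}
    - {"gripper":0,"delta_pos":[0,0,0],"dr":[0,0,0]}

```text
t: 3.9
ee_pos: [540.4, -244.9, 23.1]
orientation: [1.262, 0.114, -2.692]
ft_force: [3.3, -1.3, 2.4]
width: 56.0
```

```bash
python3 - <<'E'
from plan import *
from scipy.optimize import least_squares
o,p,R=obs(); print(o["qpos"].round(4).tolist(),p.round(1),o["orientation"].round(4),o["width"])
# kinematic fit: yaw, shoulder(x0,H), upper a2, forearm (a3 along, e offset), roll, bend, roll, tool L
D=[([-1.3200,.4238,1.6307,0,1.0886,-.019],[166.5,-601.9,229.9],[2.0776,.2836,-2.0780]),
   ([-.25,.792,1.164,-.294,1.826,1.154],[607.5,-230.4,223.8],[1.248,.107,-2.689]),
   ([-.2594,.9201,1.2172,-.2792,1.6475,1.2],[601.3,-233,96.3],[1.2599,.1153,-2.6932]),
   (o["qpos"].tolist(),p.tolist(),o["orientation"].tolist())]
Y=lambda a:Ro.from_rotvec([0,a,0]).as_matrix(); Z=lambda a:Ro.from_rotvec([0,0,a]).as_matrix()
def fk(q,P,s=(1,1)):
    x0,H,a2,a3,e,L=P
    A=Z(q[0])@Y(q[1]); pos=Z(q[0])@[x0,0,0]+[0,0,H]+A@[0,0,a2]
    A=A@Y(q[2]); pos=pos+A@[e,0,a3]
    A=A@Z(s[0]*q[3])@Y(q[4])@Z(s[1]*q[5]); return pos+A@[0,0,L],A
for s in((1,1),(1,-1),(-1,1),(-1,-1)):
    r=least_squares(lambda P:np.concatenate([fk(q,P,s)[0]-p for q,p,_ in D]),[0,300,400,400,0,250],loss="linear")
    print(s,r.cost.round(2),r.x.round(1))
    for q,_,ov in D: print("   ",(fk(q,r.x,s)[1].T@Ro.from_rotvec(ov).as_matrix()).round(2).tolist())
E
```

```text
[-0.295, 0.9463, 1.3728, -0.3016, 1.4634, 1.2257] [ 540.4 -244.9   23.1] [ 1.2621  0.1141 -2.6918] 55.96438707164443
(1, 1) 86.68 [ -2.3 305.4 508.8 497.5  54.2 263.1]
    [[-0.0, -1.0, -0.0], [-0.0, 0.0, -1.0], [1.0, -0.0, -0.0]]
    [[-0.0, -1.0, 0.0], [-0.0, -0.0, -1.0], [1.0, -0.0, -0.0]]
    [[0.0, -1.0, 0.0], [0.0, -0.0, -1.0], [1.0, 0.0, 0.0]]
    [[0.0, -1.0, -0.0], [0.0, 0.0, -1.0], [1.0, 0.0, 0.0]]
(1, -1) 86.68 [ -2.3 305.4 508.8 497.5  54.2 263.1]
    [[-0.0, -1.0, -0.04], [-0.0, 0.04, -1.0], [1.0, -0.0, -0.0]]
    [[0.0, 0.67, 0.74], [0.0, -0.74, 0.67], [1.0, -0.0, -0.0]]
    [[-0.0, 0.74, 0.68], [0.0, -0.68, 0.74], [1.0, 0.0, 0.0]]
    [[-0.0, 0.77, 0.64], [0.0, -0.64, 0.77], [1.0, 0.0, 0.0]]
(-1, 1) 2935.59 [ -26.9  214.3 -167.2  649.1 -236.7 -217.7]
    [[-0.0, -1.0, -0.0], [-0.0, 0.0, -1.0], [1.0, -0.0, -0.0]]
    [[-0.47, -0.86, 0.2], [-0.26, -0.08, -0.96], [0.84, -0.51, -0.18]]
    [[-0.49, -0.87, 0.09], [-0.2, 0.01, -0.98], [0.85, -0.5, -0.18]]
    [[-0.54, -0.84, -0.01], [-0.17, 0.12, -0.98], [0.83, -0.52, -0.21]]
(-1, -1) 2935.59 [ -26.9  214.3 -167.2  649.1 -236.7 -217.7]
    [[-0.0, -1.0, -0.04], [-0.0, 0.04, -1.0], [1.0, -0.0, -0.0]]
    [[0.51, 0.64, 0.58], [-0.18, -0.58, 0.8], [0.84, -0.51, -0.18]]
    [[0.5, 0.63, 0.59], [-0.18, -0.59, 0.78], [0.85, -0.5, -0.18]]
    [[0.52, 0.58, 0.63], [-0.21, -0.63, 0.75], [0.83, -0.52, -0.21]]
```

```bash
cat > kin.py <<'E'
from plan import *
from scipy.optimize import least_squares
P=[-2.3,305.4,508.8,497.5,54.2,263.1]
lo=[-3,-.9,.09,-1.31,.11,-2.54]; hi=[3,2.11,2.58,4.45,2.69,2.54]
C=np.array([[0,-1,0],[0,0,-1],[1,0,0.]])
Y=lambda a:Ro.from_rotvec([0,a,0]).as_matrix(); Z=lambda a:Ro.from_rotvec([0,0,a]).as_matrix()
def fk(q):
    x0,H,a2,a3,e,L=P
    A=Z(q[0])@Y(q[1]); pos=Z(q[0])@[x0,0,0]+[0,0,H]+A@[0,0,a2]
    A=A@Y(q[2]); pos=pos+A@[e,0,a3]; A=A@Z(q[3])@Y(q[4])@Z(q[5]); return pos+A@[0,0,L],A@C
def ik(p,R,q0):
    M=R.as_matrix()
    def f(q):
        a,B=fk(q); return np.r_[(a-p)/100,(B-M).ravel()]
    r=least_squares(f,np.clip(q0,np.array(lo)+1e-3,np.array(hi)-1e-3),bounds=(lo,hi)); return r.x,np.sqrt(2*r.cost)
E
python3 - <<'E'
from kin import *
q0=ctrl.get_obs()["qpos"]
rng=np.random.default_rng(0)
for t in(50,):
  for h in(-25.5,64.5,154.5,-115.5):
    R1=rot(t,h,1)
    for z in(80,225):
        sols=[]
        for k in range(25):
            s=q0 if k==0 else rng.uniform(lo,hi)
            q,c=ik(tcp([495,8.5,z],R1),R1,s)
            if c<1e-3 and not any(np.abs(q-x).max()<.05 for x in sols): sols.append(q)
        print(h,z,[x.round(2).tolist() for x in sols])
E
```

```text
-25.5 80 [[0.28, 0.55, 2.34, 4.04, 0.7, -1.82]]
-25.5 225 []
64.5 80 [[-0.38, 0.62, 2.11, 1.3, 0.92, -1.04]]
64.5 225 [[-0.38, 0.3, 2.1, 1.09, 1.04, -0.68]]
154.5 80 [[-0.11, 0.84, 1.56, 0.25, 1.59, -1.35]]
154.5 225 [[-0.11, 0.63, 1.55, 0.26, 1.8, -1.29]]
-115.5 80 [[0.31, 0.77, 1.73, -0.61, 1.37, -2.04]]
-115.5 225 [[0.31, 0.53, 1.72, -0.59, 1.57, -2.17]]
```

```bash
cat > path.py <<'E'
from kin import *
def run(wps,q,verb=True):
    # wps: (G,t,h,n)  continuous IK
    G0,t0,h0=wps[0][:3]; bad=False; mx=0
    for G,t,h,n in wps[1:]:
        Ra,Rb=rot(t0,h0,1),rot(t,h,1); dv=(Ra.inv()*Rb).as_rotvec()
        for i in range(1,n+1):
            R=Ra*Ro.from_rotvec(dv*i/n); p=tcp(np.array(G0)+(np.array(G)-np.array(G0))*i/n,R)
            qn,c=ik(p,R,q); mx=max(mx,np.abs(qn-q).max()); q=qn; bad|=c>5e-3
        G0,t0,h0=G,t,h
        if verb: print("  ",G,t,h,"ang/row",np.degrees(np.linalg.norm(dv)/n).round(1),q.round(2).tolist(),"c",c.round(4),"maxdq/row",mx.round(3)); 
        mx=0
    return bad
E
python3 - <<'E'
from path import *
q0=ctrl.get_obs()["qpos"]; s=([546,-243,29],-40,10.5)
A=[520,-220,230]; B=[495,8.5,228]; E=[495,8.5,80]
for name,w in {"yaw then tilt 64":[(A,-40,10.5,10),(A,-40,64.5,15),(A,50,64.5,25),(B,50,64.5,20),(E,50,64.5,20)],
 "tilt then yaw 64":[(A,-40,10.5,10),(A,50,10.5,25),(A,50,64.5,15),(B,50,64.5,20),(E,50,64.5,20)],
 "slerp 64":[(A,-40,10.5,10),(A,50,64.5,25),(B,50,64.5,20),(E,50,64.5,20)],
 "yaw, tilt -115":[(A,-40,10.5,10),(A,-40,-50,15),(A,-40,-115.5,15),(A,50,-115.5,25),(B,50,-115.5,20),(E,50,-115.5,20)]}.items():
    print(name, "BAD" if run([s+(0,)]+w,q0) else "ok")
E
```

```text
[520, -220, 230] -40 10.5 ang/row 0.0 [-0.27, 0.63, 1.45, -0.29, 1.7, 1.17] c 0.0 maxdq/row 0.033
   [520, -220, 230] -40 64.5 ang/row 3.6 [-0.12, 0.46, 1.74, -0.69, 1.28, 0.64] c 0.0 maxdq/row 0.04
   [520, -220, 230] 50 64.5 ang/row 3.6 [-0.73, 0.5, 1.77, 0.86, 1.32, -0.71] c 0.0 maxdq/row 0.073
   [495, 8.5, 228] 50 64.5 ang/row 0.0 [-0.38, 0.3, 2.1, 1.09, 1.04, -0.67] c 0.0 maxdq/row 0.023
   [495, 8.5, 80] 50 64.5 ang/row 0.0 [-0.38, 0.62, 2.11, 1.3, 0.92, -1.04] c 0.0 maxdq/row 0.019
yaw then tilt 64 ok
   [520, -220, 230] -40 10.5 ang/row 0.0 [-0.27, 0.63, 1.45, -0.29, 1.7, 1.17] c 0.0 maxdq/row 0.033
   [520, -220, 230] 50 10.5 ang/row 3.6 [-0.66, 0.25, 2.16, 1.48, 0.61, -0.52] c 0.0 maxdq/row 0.165
   [520, -220, 230] 50 64.5 ang/row 3.6 [-0.73, 0.5, 1.77, 0.86, 1.32, -0.71] c 0.0 maxdq/row 0.06
   [495, 8.5, 228] 50 64.5 ang/row 0.0 [-0.38, 0.3, 2.1, 1.09, 1.04, -0.67] c 0.0 maxdq/row 0.023
   [495, 8.5, 80] 50 64.5 ang/row 0.0 [-0.38, 0.62, 2.11, 1.3, 0.92, -1.04] c 0.0 maxdq/row 0.019
tilt then yaw 64 ok
   [520, -220, 230] -40 10.5 ang/row 0.0 [-0.27, 0.63, 1.45, -0.29, 
[... 276 characters left out ...]
 0.62, 2.11, 1.3, 0.92, -1.04] c 0.0 maxdq/row 0.019
slerp 64 ok
   [520, -220, 230] -40 10.5 ang/row 0.0 [-0.27, 0.63, 1.45, -0.29, 1.7, 1.17] c 0.0 maxdq/row 0.033
   [520, -220, 230] -40 -50 ang/row 4.0 [-0.5, 0.65, 1.43, 0.24, 1.72, 1.9] c 0.0 maxdq/row 0.049
   [520, -220, 230] -40 -115.5 ang/row 4.4 [-0.68, 0.44, 1.77, 0.73, 1.22, 2.54] c 0.0027 maxdq/row 0.05
   [520, -220, 230] 50 -115.5 ang/row 3.6 [-0.44, 0.23, 1.93, -0.05, 0.72, 2.54] c 1.3799 maxdq/row 0.041
   [495, 8.5, 228] 50 -115.5 ang/row 0.0 [-0.14, 0.09, 2.18, 0.34, 0.53, 2.54] c 1.6919 maxdq/row 0.029
   [495, 8.5, 80] 50 -115.5 ang/row 0.0 [-0.07, 0.43, 2.25, 0.74, 0.11, 2.54] c 1.5244 maxdq/row 0.178
yaw, tilt -115 BAD
```

Request:
apply_moves:
  increments:
    - {"gripper":0,"delta_pos":[-0.38,0,0.32],"dr":[0,0,0]}
    - {"gripper":0,"delta_pos":[-0.77,0,0.64],"dr":[0,0,0]}
    - {"gripper":0,"delta_pos":[-1.4,-0.3,1.5],"dr":[0,0,0]}
    - {"gripper":0,"delta_pos":[-1.4,-0.3,1.5],"dr":[0,0,0]}
    - {"gripper":0,"delta_pos":[-1.4,-0.3,1.5],"dr":[0,0,0]}

```text
t: 4.32
ee_pos: [529.9, -236.9, 99.5]
orientation: [1.26, 0.116, -2.694]
ft_force: [0.2, 0.3, -4.0]
width: 55.6
```

Request:
apply_moves:
  increments:
    - {"gripper":0,"delta_pos":[-1.4,-0.3,1.5],"dr":[0,0,0]}
    - {"gripper":0,"delta_pos":[-1.4,-0.3,1.5],"dr":[0,0,0]}
    - {"gripper":0,"delta_pos":[-1.4,-0.3,1.5],"dr":[0,0,0]}
    - {"gripper":0,"delta_pos":[-1.4,-0.3,1.5],"dr":[0,0,0]}
    - {"gripper":0,"delta_pos":[-1.4,-0.3,1.5],"dr":[0,0,0]}

```text
t: 4.73
ee_pos: [514.7, -224.3, 201.8]
orientation: [1.26, 0.115, -2.693]
ft_force: [-0.4, 0.0, -4.9]
width: 55.9
```

Request:
apply_moves:
  increments:
    - {"gripper":0,"delta_pos":[0,0,0],"dr":[-0.048,0,0.04]}
    - {"gripper":0,"delta_pos":[0,0,0],"dr":[-0.048,0,0.04]}
    - {"gripper":0,"delta_pos":[0,0,0],"dr":[-0.048,0,0.04]}
    - {"gripper":0,"delta_pos":[0,0,0],"dr":[-0.048,0,0.04]}
    - {"gripper":0,"delta_pos":[0,0,0],"dr":[-0.048,0,0.04]}

```text
t: 5.15
ee_pos: [514.9, -224.4, 200.8]
orientation: [1.134, 0.289, -2.424]
ft_force: [-0.3, 0.8, -5.5]
width: 56.0
```

Request:
apply_moves:
  increments:
    - {"gripper":0,"delta_pos":[0,0,0],"dr":[-0.048,0,0.04]}
    - {"gripper":0,"delta_pos":[0,0,0],"dr":[-0.048,0,0.04]}
    - {"gripper":0,"delta_pos":[0,0,0],"dr":[-0.048,0,0.04]}
    - {"gripper":0,"delta_pos":[0,0,0],"dr":[-0.048,0,0.04]}
    - {"gripper":0,"delta_pos":[0,0,0],"dr":[-0.048,0,0.04]}

```text
t: 5.57
ee_pos: [514.8, -224.3, 200.7]
orientation: [1.005, 0.432, -2.149]
ft_force: [-0.7, -0.4, -4.7]
width: 56.0
```

Request:
apply_moves:
  increments:
    - {"gripper":0,"delta_pos":[0,0,0],"dr":[-0.048,0,0.04]}
    - {"gripper":0,"delta_pos":[0,0,0],"dr":[-0.048,0,0.04]}
    - {"gripper":0,"delta_pos":[0,0,0],"dr":[-0.048,0,0.04]}
    - {"gripper":0,"delta_pos":[0,0,0],"dr":[-0.048,0,0.04]}
    - {"gripper":0,"delta_pos":[0,0,0],"dr":[-0.048,0,0.04]}

```text
t: 5.98
ee_pos: [514.6, -224.4, 200.7]
orientation: [0.874, 0.551, -1.869]
ft_force: [-0.0, 1.1, -4.3]
width: 55.8
```

```bash
python3 - <<'E'
from plan import *
o,p,R=obs(); print((R.inv()*rot(-40,64.5,1)).as_rotvec().round(3),p.round(1),o["qpos"].round(2),o["width"],o["ft_force"].round(1))
E
```

```text
[-0.002 -0.003  0.003] [ 514.6 -224.4  200.7] [-0.1   0.52  1.75 -0.69  1.24  0.7 ] 55.79308773149218 [-0.   1.1 -4.3]
```

Request:
apply_moves:
  increments:
    - {"gripper":0,"delta_pos":[0,0,0],"dr":[0,0.063,0]}
    - {"gripper":0,"delta_pos":[0,0,0],"dr":[0,0.063,0]}
    - {"gripper":0,"delta_pos":[0,0,0],"dr":[0,0.063,0]}
    - {"gripper":0,"delta_pos":[0,0,0],"dr":[0,0.063,0]}
    - {"gripper":0,"delta_pos":[0,0,0],"dr":[0,0.063,0]}

```text
t: 6.4
ee_pos: [514.6, -224.3, 200.9]
orientation: [1.182, 0.742, -1.742]
ft_force: [0.1, -0.1, -4.1]
width: 56.0
```

Request:
apply_moves:
  increments:
    - {"gripper":0,"delta_pos":[0,0,0],"dr":[0,0.063,0]}
    - {"gripper":0,"delta_pos":[0,0,0],"dr":[0,0.063,0]}
    - {"gripper":0,"delta_pos":[0,0,0],"dr":[0,0.063,0]}
    - {"gripper":0,"delta_pos":[0,0,0],"dr":[0,0.063,0]}
    - {"gripper":0,"delta_pos":[0,0,0],"dr":[0,0.063,0]}

```text
t: 6.82
ee_pos: [514.4, -224.3, 201.0]
orientation: [1.476, 0.927, -1.572]
ft_force: [0.1, 1.0, -4.4]
width: 55.7
```

Request:
apply_moves:
  increments:
    - {"gripper":0,"delta_pos":[0,0,0],"dr":[0,0.063,0]}
    - {"gripper":0,"delta_pos":[0,0,0],"dr":[0,0.063,0]}
    - {"gripper":0,"delta_pos":[0,0,0],"dr":[0,0.063,0]}
    - {"gripper":0,"delta_pos":[0,0,0],"dr":[0,0.063,0]}
    - {"gripper":0,"delta_pos":[0,0,0],"dr":[0,0.063,0]}

```text
t: 7.23
ee_pos: [514.5, -224.2, 201.0]
orientation: [1.755, 1.102, -1.36]
ft_force: [0.2, 0.7, -4.3]
width: 55.8
```

Request:
apply_moves:
  increments:
    - {"gripper":0,"delta_pos":[0,0,0],"dr":[0,0.063,0]}
    - {"gripper":0,"delta_pos":[0,0,0],"dr":[0,0.063,0]}
    - {"gripper":0,"delta_pos":[0,0,0],"dr":[0,0.063,0]}
    - {"gripper":0,"delta_pos":[0,0,0],"dr":[0,0.063,0]}
    - {"gripper":0,"delta_pos":[0,0,0],"dr":[0,0.063,0]}

```text
t: 7.65
ee_pos: [514.6, -224.4, 201.0]
orientation: [2.016, 1.266, -1.106]
ft_force: [0.0, -0.3, -4.7]
width: 56.3
```

Request:
apply_moves:
  increments:
    - {"gripper":0,"delta_pos":[0,0,0],"dr":[0,0.063,0]}
    - {"gripper":0,"delta_pos":[0,0,0],"dr":[0,0.063,0]}
    - {"gripper":0,"delta_pos":[0,0,0],"dr":[0,0.063,0]}
    - {"gripper":0,"delta_pos":[0,0,0],"dr":[0,0.063,0]}
    - {"gripper":0,"delta_pos":[0,0,0],"dr":[0,0.06,0]}

```text
t: 8.07
ee_pos: [514.7, -224.7, 200.9]
orientation: [2.251, 1.413, -0.811]
ft_force: [0.7, 0.7, -4.1]
width: 56.0
```

```bash
python3 - <<'E'
from plan import *
R1=rot(50,64.5,1); o,p,R=obs(); print(p.round(1),(R.inv()*R1).as_rotvec().round(3))
# hover with grasp point slightly short of the post, high
plan(tcp([495,8.5,240],R1),R1,15,0)
d=grab("side"); save("s2.png",d["img"][100:340,120:400],2.8)
E
```

```text
[ 514.7 -224.7  200.9] [-0.003 -0.006 -0.004]
t 8.07 q [-0.83  0.57  1.77  0.83  1.33 -0.81] F [ 0.7  0.7 -4.1] w 56.0 dist 243.4 ang 0.5
0 {'gripper': 0, 'delta_pos': [0.94, -0.79, -1.06], 'dr': [-0.0, -0.0, -0.0]}
0 {'gripper': 0, 'delta_pos': [0.94, -0.79, -1.06], 'dr': [-0.0, -0.0, -0.0]}
0 {'gripper': 0, 'delta_pos': [0.94, -0.79, -1.06], 'dr': [-0.0, -0.0, -0.0]}
0 {'gripper': 0, 'delta_pos': [0.94, -0.79, -1.06], 'dr': [-0.0, -0.0, -0.0]}
0 {'gripper': 0, 'delta_pos': [0.94, -0.79, -1.06], 'dr': [-0.0, -0.0, -0.0]}
1 {'gripper': 0, 'delta_pos': [0.94, -0.79, -1.06], 'dr': [-0.0, -0.0, -0.0]}
1 {'gripper': 0, 'delta_pos': [0.94, -0.79, -1.06], 'dr': [-0.0, -0.0, -0.0]}
1 {'gripper': 0, 'delta_pos': [0.94, -0.79, -1.06], 'dr': [-0.0, -0.0, -0.0]}
1 {'gripper': 0, 'delta_pos': [0.94, -0.79, -1.06], 'dr': [-0.0, -0.0, -0.0]}
1 {'gripper': 0, 'delta_pos': [0.94, -0.79, -1.06], 'dr': [-0.0, -0.0, -0.0]}
2 {'gripper': 0, 'delta_pos': [0.94, -0.79, -1.06], 'dr': [-0.0, -0.0, -0.0]}
2 {'gripper': 0, 'delta_pos': [0.94, -0.79, -1.06], 'dr': [-0.0, -0.0, -0.0]}
2 {'gripper': 0, 'delta_pos': [0.94, -0.79, -1.06], 'dr': [-0.0, -0.0, -0.0]}
2 {'gripper': 0, 'delta_pos': [0.94, -0.79, -1.06], 'dr': [-0.0, -0.0, -0.0]}
2 {'gripper': 0, 'delta_pos': [0.94, -0.79, -1.06], 'dr': [-0.0, -0.0, -0.0]}
```

View pics/s2.png

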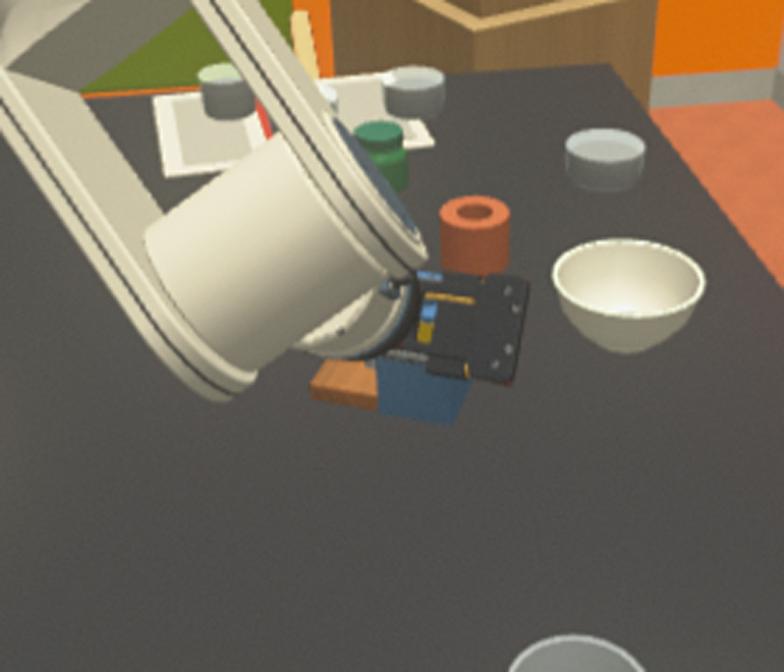

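The crop shows the sleeve hanging upright, hidden behind the gripper near (425,390). Next: over the post, correcting for the 3.5 mm offset of the sleeve's axis.

```bash
python3 - <<'E'
from plan import *
R1=rot(50,64.5,1)
plan(tcp([493.2,5.1,238],R1),R1,15,0)
E
```

```text
t 8.12 q [-0.83  0.57  1.77  0.83  1.33 -0.81] F [-0.9 -0.9 -5.6] w 55.7 dist 240.3 ang 0.7
0 {'gripper': 0, 'delta_pos': [0.93, -0.79, -1.03], 'dr': [-0.0, -0.001, -0.0]}
0 {'gripper': 0, 'delta_pos': [0.93, -0.79, -1.04], 'dr': [-0.0, -0.001, -0.0]}
0 {'gripper': 0, 'delta_pos': [0.93, -0.79, -1.04], 'dr': [-0.0, -0.001, -0.0]}
0 {'gripper': 0, 'delta_pos': [0.93, -0.79, -1.04], 'dr': [-0.0, -0.001, -0.0]}
0 {'gripper': 0, 'delta_pos': [0.93, -0.79, -1.04], 'dr': [-0.0, -0.001, -0.0]}
1 {'gripper': 0, 'delta_pos': [0.93, -0.79, -1.04], 'dr': [-0.0, -0.001, -0.0]}
1 {'gripper': 0, 'delta_pos': [0.93, -0.79, -1.04], 'dr': [-0.0, -0.001, -0.0]}
1 {'gripper': 0, 'delta_pos': [0.93, -0.79, -1.04], 'dr': [-0.0, -0.001, -0.0]}
1 {'gripper': 0, 'delta_pos': [0.93, -0.79, -1.04], 'dr': [-0.0, -0.001, -0.0]}
1 {'gripper': 0, 'delta_pos': [0.93, -0.79, -1.04], 'dr': [-0.0, -0.001, -0.0]}
2 {'gripper': 0, 'delta_pos': [0.93, -0.79, -1.04], 'dr': [-0.0, -0.001, -0.0]}
2 {'gripper': 0, 'delta_pos': [0.92, -0.79, -1.04], 'dr': [-0.0, -0.001, -0.0]}
2 {'gripper': 0, 'delta_pos': [0.92, -0.79, -1.05], 'dr': [-0.0, -0.001, -0.0]}
2 {'gripper': 0, 'delta_pos': [0.92, -0.79, -1.05], 'dr': [-0.0, -0.001, -0.0]}
2 {'gripper': 0, 'delta_pos': [0.92, -0.79, -1.05], 'dr': [-0.0, -0.001, -0.0]}
```

Request:
apply_moves:
  increments:
    - {"gripper":0,"delta_pos":[0.5,-0.4,-0.9],"dr":[0,0,0]}
    - {"gripper":0,"delta_pos":[0.9,-0.8,-1.2],"dr":[0,0,0]}
    - {"gripper":0,"delta_pos":[0.9,-0.8,-1.1],"dr":[0,0,0]}
    - {"gripper":0,"delta_pos":[0.9,-0.8,-1.1],"dr":[0,0,0]}
    - {"gripper":0,"delta_pos":[0.9,-0.8,-1.1],"dr":[0,0,0]}

```text
t: 8.53
ee_pos: [511.4, -147.7, 216.7]
orientation: [2.248, 1.411, -0.815]
ft_force: [-0.1, -0.0, -4.1]
width: 55.9
```

Request:
apply_moves:
  increments:
    - {"gripper":0,"delta_pos":[0.9,-0.8,-1.0],"dr":[0,0,0]}
    - {"gripper":0,"delta_pos":[0.9,-0.8,-1.0],"dr":[0,0,0]}
    - {"gripper":0,"delta_pos":[0.9,-0.8,-1.0],"dr":[0,0,0]}
    - {"gripper":0,"delta_pos":[0.9,-0.8,-1.0],"dr":[0,0,0]}
    - {"gripper":0,"delta_pos":[0.9,-0.8,-1.0],"dr":[0,0,0]}

```text
t: 8.95
ee_pos: [504.5, -70.7, 225.7]
orientation: [2.25, 1.411, -0.814]
ft_force: [-0.8, -0.1, -3.9]
width: 55.9
```

Request:
apply_moves:
  increments:
    - {"gripper":0,"delta_pos":[0.9,-0.8,-1.0],"dr":[0,0,0]}
    - {"gripper":0,"delta_pos":[0.9,-0.8,-1.0],"dr":[0,0,0]}
    - {"gripper":0,"delta_pos":[0.9,-0.8,-1.0],"dr":[0,0,0]}
    - {"gripper":0,"delta_pos":[0.9,-0.8,-1.0],"dr":[0,0,0]}
    - {"gripper":0,"delta_pos":[0.9,-0.8,-1.0],"dr":[0,0,0]}

```text
t: 9.37
ee_pos: [497.4, 6.6, 235.2]
orientation: [2.25, 1.411, -0.814]
ft_force: [0.3, 0.1, -4.2]
width: 55.8
```

Request:
apply_moves:
  increments:
    - {"gripper":0,"delta_pos":[0.2,-0.2,-0.1],"dr":[0,-0.003,0]}
    - {"gripper":0,"delta_pos":[0,0,0],"dr":[0,-0.003,0]}
    - {"gripper":0,"delta_pos":[0,0,0],"dr":[0,0,0]}
    - {"gripper":0,"delta_pos":[0,0,0],"dr":[0,0,0]}
    - {"gripper":0,"delta_pos":[0,0,0],"dr":[0,0,0]}

```text
t: 9.78
ee_pos: [497.2, 7.3, 234.6]
orientation: [2.246, 1.407, -0.82]
ft_force: [-1.3, -0.2, -4.1]
width: 55.9
```

```bash
python3 - <<'E'
from plan import *
R1=rot(50,64.5,1)
o,p,R=obs(); print("G err",(p-tcp([493.2,5.1,238],R1)).round(1),(R.inv()*R1).as_rotvec().round(4))
plan(tcp([493.2,5.1,238],R1),R1,1,0)
out=[]
for n in("side","top"):
    d=grab(n); W=world(d); im=d["img"]; hsv=cv2.cvtColor(im,cv2.COLOR_RGB2HSV).astype(int)
    H,S=hsv[...,0],hsv[...,1]
    m=(H>95)&(H<125)&(S>90)&(W[...,2]>100)&(W[...,2]<300)&(abs(W[...,0]-495)<80)&(abs(W[...,1]-8)<80)
    print(n,m.sum()); 
    if m.sum():
        P=W[m]; print(P.min(0).round(1),P.max(0).round(1),P.mean(0).round(1))
        v,u=np.where(m); print(u.min(),u.max(),v.min(),v.max())
    np.savez("hov_"+n,W=W,img=im,m=m)
    out.append(cv2.resize(im[110:260,190:350] if n=="side" else im[180:330,200:360],None,fx=2.4,fy=2.4,interpolation=cv2.INTER_CUBIC))
save("s3.png",np.hstack(out))
E
```

```text
G err [ 0.4 -5.4  3.6] [-0.0036  0.0023 -0.0052]
t 9.78 q [-0.49  0.33  2.09  1.04  1.09 -0.73] F [-1.3 -0.2 -4.1] w 55.9 dist 6.5 ang 0.4
0 {'gripper': 0, 'delta_pos': [0.59, -0.27, -0.02], 'dr': [-0.004, 0.002, -0.005]}
side 23
[484.4 -25.8 256.4] [500.1  25.4 272. ] [ 4.921e+02 -1.000e-01  2.688e+02]
246 251 139 148
top 347
[460.9 -31.  230.7] [530.2  35.9 276.3] [495.8   3.9 268.8]
267 294 233 261
```

View pics/s3.png

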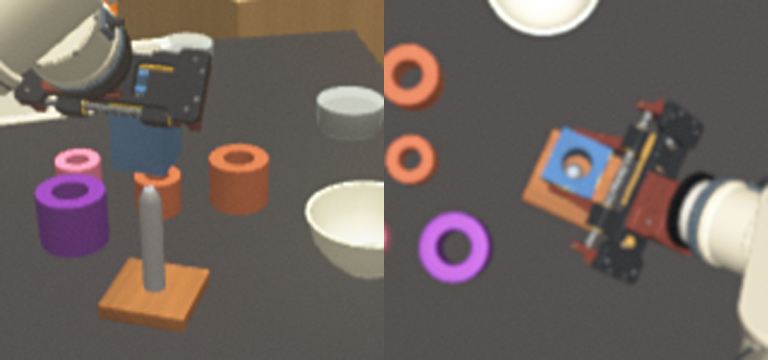

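The sleeve hangs upright over the post. In the top picture its blue top face at (575,160) is clear, with the post tip visible through the hole. I measure the axis from the top face.

```bash
cat > topface.py <<'E'
from plan import *
def topface(W,im,z0,z1):
    hsv=cv2.cvtColor(im,cv2.COLOR_RGB2HSV).astype(int)
    m=(hsv[...,0]>95)&(hsv[...,0]<125)&(hsv[...,1]>80)&(W[...,2]>z0)&(W[...,2]<z1)&(abs(W[...,0]-495)<70)&(abs(W[...,1]-8)<70)
    P=W[m]; A=np.c_[P[:,:2],np.ones(len(P))]; c=np.linalg.lstsq(A,P[:,2],rcond=None)[0]
    r=cv2.minAreaRect(P[:,:2].astype(np.float32))
    print("n",len(P),"z",np.median(P[:,2]).round(1),"slope deg",np.degrees(c[:2]).round(1),"rect",np.round(r[0],1),np.round(r[1],1),round(r[2],1),"mean",P.mean(0).round(1))
    # hole: circle of pixels inside the face that look deeper
    mm=m.astype(np.uint8); cs,h=cv2.findContours(mm,cv2.RETR_CCOMP,cv2.CHAIN_APPROX_NONE)
    for c_,hh in zip(cs,h[0]):
        if hh[3]>=0 and len(c_)>12:
            q=np.array([W[v,u] for u,v in c_[:,0]]); q=q[(q[:,2]>z0)]; (x,y),rad=cv2.minEnclosingCircle(q[:,:2].astype(np.float32)); print("hole",round(x,1),round(y,1),"r",round(rad,1),len(q))
E
python3 - <<'E'
from topface import *
f=np.load("hov_top.npz"); topface(f["W"],f["img"],258,285)
E
```

```text
n 353 z 269.7 slope deg [-0.3 -0.9] rect [494.1   4. ] [53.6 55.8] 65.2 mean [495.1   3.7 269.7]
hole 493.2 3.8 r 18.1 38
```

Request:
apply_moves:
  increments:
    - {"gripper":0,"delta_pos":[0.17,-0.1,-0.14],"dr":[-0.002,0.001,-0.003]}
    - {"gripper":0,"delta_pos":[0.16,-0.1,-0.14],"dr":[-0.002,0.001,-0.002]}
    - {"gripper":0,"delta_pos":[0.4,0,0.48],"dr":[0,0,0]}
    - {"gripper":0,"delta_pos":[0.4,0,0.48],"dr":[0,0,0]}
    - {"gripper":0,"delta_pos":[0.4,0,0.48],"dr":[0,0,0]}

```text
t: 10.3
ee_pos: [496.9, 12.7, 215.1]
orientation: [2.241, 1.416, -0.816]
ft_force: [0.8, -0.2, -4.8]
width: 56.1
```

Request:
apply_moves:
  increments:
    - {"gripper":0,"delta_pos":[0.13,0,0.16],"dr":[0,0,0]}
    - {"gripper":0,"delta_pos":[0,0,0],"dr":[0,0,0]}
    - {"gripper":0,"delta_pos":[0,0,0],"dr":[0,0,0]}
    - {"gripper":0,"delta_pos":[0,0,0],"dr":[0,0,0]}
    - {"gripper":0,"delta_pos":[0,0,0],"dr":[0,0,0]}

```text
t: 10.72
ee_pos: [497.1, 12.5, 214.0]
orientation: [2.242, 1.415, -0.816]
ft_force: [-0.1, 0.5, -4.2]
width: 55.9
```

```bash
python3 - <<'E'
from topface import *
R1=rot(50,64.5,1)
o,p,R=obs(); print("G",(p-11*R.apply([1,0,0])).round(1),(R.inv()*R1).as_rotvec().round(4))
d=grab("top"); topface(world(d),d["img"],235,260)
E
```

```text
G [493.4   4.9 221.1] [0.001  0.0002 0.0003]
n 334 z 249.0 slope deg [-0.2 -0. ] rect [494.    8.7] [52.4 56.2] 64.9 mean [494.7   8.5 249.1]
hole 492.6 8.7 r 18.4 36
```

Centred within about 0.5 mm, angle 64.9° against the board's 64.5°. Lowering.

Request:
apply_moves:
  increments:
    - {"gripper":0,"delta_pos":[0.32,0,0.38],"dr":[0,0,0]}
    - {"gripper":0,"delta_pos":[0.32,0,0.38],"dr":[0,0,0]}
    - {"gripper":0,"delta_pos":[0.32,0,0.38],"dr":[0,0,0]}
    - {"gripper":0,"delta_pos":[0.32,0,0.38],"dr":[0,0,0]}
    - {"gripper":0,"delta_pos":[0.32,0,0.38],"dr":[0,0,0]}

```text
t: 11.18
ee_pos: [496.9, 12.7, 188.3]
orientation: [2.242, 1.416, -0.817]
ft_force: [0.7, 0.2, -5.0]
width: 55.9
```

Request:
apply_moves:
  increments:
    - {"gripper":0,"delta_pos":[0.32,0,0.38],"dr":[0,0,0]}
    - {"gripper":0,"delta_pos":[0.32,0,0.38],"dr":[0,0,0]}
    - {"gripper":0,"delta_pos":[0.32,0,0.38],"dr":[0,0,0]}
    - {"gripper":0,"delta_pos":[0.32,0,0.38],"dr":[0,0,0]}
    - {"gripper":0,"delta_pos":[0.32,0,0.38],"dr":[0,0,0]}

```text
t: 11.6
ee_pos: [497.0, 12.6, 163.6]
orientation: [2.242, 1.416, -0.816]
ft_force: [0.0, 0.5, -4.1]
width: 55.8
```

Request:
apply_moves:
  increments:
    - {"gripper":0,"delta_pos":[0.32,0,0.38],"dr":[0,0,0]}
    - {"gripper":0,"delta_pos":[0.32,0,0.38],"dr":[0,0,0]}
    - {"gripper":0,"delta_pos":[0.32,0,0.38],"dr":[0,0,0]}
    - {"gripper":0,"delta_pos":[0.32,0,0.38],"dr":[0,0,0]}
    - {"gripper":0,"delta_pos":[0.32,0,0.38],"dr":[0,0,0]}

```text
t: 12.02
ee_pos: [497.0, 12.7, 138.8]
orientation: [2.242, 1.416, -0.816]
ft_force: [0.0, -0.1, -5.1]
width: 55.8
```

Request:
apply_moves:
  increments:
    - {"gripper":0,"delta_pos":[0.32,0,0.38],"dr":[0,0,0]}
    - {"gripper":0,"delta_pos":[0.32,0,0.38],"dr":[0,0,0]}
    - {"gripper":0,"delta_pos":[0.32,0,0.38],"dr":[0,0,0]}
    - {"gripper":0,"delta_pos":[0.32,0,0.38],"dr":[0,0,0]}
    - {"gripper":0,"delta_pos":[0.32,0,0.38],"dr":[0,0,0]}

```text
t: 12.43
ee_pos: [497.0, 12.7, 114.0]
orientation: [2.242, 1.416, -0.816]
ft_force: [0.4, -0.1, -4.1]
width: 55.9
```

Request:
apply_moves:
  increments:
    - {"gripper":0,"delta_pos":[0.32,0,0.38],"dr":[0,0,0]}
    - {"gripper":0,"delta_pos":[0.32,0,0.38],"dr":[0,0,0]}
    - {"gripper":0,"delta_pos":[0.32,0,0.38],"dr":[0,0,0]}
    - {"gripper":0,"delta_pos":[0.32,0,0.38],"dr":[0,0,0]}
    - {"gripper":0,"delta_pos":[0.26,0,0.31],"dr":[0,0,0]}

```text
t: 12.85
ee_pos: [497.0, 12.8, 90.0]
orientation: [2.242, 1.416, -0.816]
ft_force: [-0.5, -0.7, -3.8]
width: 56.0
```

Request:
apply_moves:
  increments:
    - {"gripper":0,"delta_pos":[0.13,0,0.15],"dr":[0,0,0]}
    - {"gripper":0,"delta_pos":[0.13,0,0.15],"dr":[0,0,0]}
    - {"gripper":0,"delta_pos":[0.13,0,0.15],"dr":[0,0,0]}
    - {"gripper":0,"delta_pos":[0.13,0,0.15],"dr":[0,0,0]}
    - {"gripper":0,"delta_pos":[0.06,0,0.08],"dr":[0,0,0]}

```text
t: 13.27
ee_pos: [497.1, 12.8, 81.5]
orientation: [2.242, 1.416, -0.816]
ft_force: [1.3, 0.3, -5.2]
width: 55.9
```

Request:
apply_moves:
  increments:
    - {"gripper":0,"delta_pos":[0.06,0,0.08],"dr":[0,0,0]}
    - {"gripper":0,"delta_pos":[0.06,0,0.08],"dr":[0,0,0]}
    - {"gripper":0,"delta_pos":[0.06,0,0.08],"dr":[0,0,0]}
    - {"gripper":0,"delta_pos":[0,0,0],"dr":[0,0,0]}
    - {"gripper":0,"delta_pos":[0,0,0],"dr":[0,0,0]}

```text
t: 13.68
ee_pos: [497.0, 12.7, 78.6]
orientation: [2.242, 1.416, -0.816]
ft_force: [0.2, -0.2, -3.1]
width: 55.8
```

Request:
apply_moves:
  increments:
    - {"gripper":0,"delta_pos":[0.06,0,0.08],"dr":[0,0,0]}
    - {"gripper":0,"delta_pos":[0.06,0,0.08],"dr":[0,0,0]}
    - {"gripper":0,"delta_pos":[0.06,0,0.08],"dr":[0,0,0]}
    - {"gripper":0,"delta_pos":[0,0,0],"dr":[0,0,0]}
    - {"gripper":0,"delta_pos":[0,0,0],"dr":[0,0,0]}

```text
t: 14.1
ee_pos: [496.9, 12.5, 75.5]
orientation: [2.242, 1.416, -0.816]
ft_force: [-0.5, -0.1, -4.7]
width: 55.8
```

```bash
python3 - <<'E'
from topface import *
o,p,R=obs(); print(p.round(1),o["ft_force"].round(1),o["moment"].round(2))
d=grab("top"); topface(world(d),d["img"],100,125)
E
```

```text
[496.9  12.5  75.5] [-0.5 -0.1 -4.7] [-0.75  0.31  0.01]
n 247 z 111.0 slope deg [-0.8 -0.6] rect [494.4   8.6] [51.9 55.1] 64.5 mean [494.2   8.4 110.8]
hole 493.7 9.5 r 19.1 34
```

Not yet in contact, with 1–2 mm left. Stepping down until the force shows contact.

Request:
apply_moves:
  increments:
    - {"gripper":0,"delta_pos":[0.06,0,0.08],"dr":[0,0,0]}
    - {"gripper":0,"delta_pos":[0,0,0],"dr":[0,0,0]}
    - {"gripper":0,"delta_pos":[0.03,0,0.04],"dr":[0,0,0]}
    - {"gripper":0,"delta_pos":[0,0,0],"dr":[0,0,0]}
    - {"gripper":0,"delta_pos":[0,0,0],"dr":[0,0,0]}

```text
t: 14.57
ee_pos: [496.9, 12.4, 74.1]
orientation: [2.242, 1.416, -0.816]
ft_force: [0.2, -0.0, -4.4]
width: 55.9
```

Request:
apply_moves:
  increments:
    - {"gripper":0,"delta_pos":[0.03,0,0.04],"dr":[0,0,0]}
    - {"gripper":0,"delta_pos":[0,0,0],"dr":[0,0,0]}
    - {"gripper":0,"delta_pos":[0,0,0],"dr":[0,0,0]}
    - {"gripper":0,"delta_pos":[0,0,0],"dr":[0,0,0]}
    - {"gripper":0,"delta_pos":[0,0,0],"dr":[0,0,0]}

```text
t: 14.98
ee_pos: [496.9, 12.5, 74.0]
orientation: [2.242, 1.416, -0.815]
ft_force: [-2.5, -1.8, 4.4]
width: 55.9
```

Contact: the force went from −4.4 to +4.4 N at the expected height. Releasing and backing off along the tool axis.

Request:
apply_moves:
  increments:
    - {"gripper":66,"delta_pos":[0,0,0],"dr":[0,0,0]}
    - {"gripper":70,"delta_pos":[0,0,0],"dr":[0,0,0]}
    - {"gripper":80,"delta_pos":[0,0,0],"dr":[0,0,0]}
    - {"gripper":90,"delta_pos":[0,0,0],"dr":[0,0,0]}
    - {"gripper":100,"delta_pos":[0,0,0],"dr":[0,0,0]}

```text
t: 15.4
ee_pos: [496.9, 12.5, 73.5]
orientation: [2.242, 1.416, -0.816]
ft_force: [-0.3, 0.5, -0.3]
width: 78.3
```

Request:
apply_moves:
  increments:
    - {"gripper":100,"delta_pos":[0,0,0],"dr":[0,0,0]}
    - {"gripper":100,"delta_pos":[-0.8,0,0],"dr":[0,0,0]}
    - {"gripper":100,"delta_pos":[-1.5,0,0],"dr":[0,0,0]}
    - {"gripper":100,"delta_pos":[-2.0,0,0],"dr":[0,0,0]}
    - {"gripper":100,"delta_pos":[-2.0,0,0],"dr":[0,0,0]}

```text
t: 15.82
ee_pos: [475.4, -31.6, 114.6]
orientation: [2.241, 1.417, -0.817]
ft_force: [0.5, -0.3, 0.0]
width: 87.7
```

Request:
apply_moves:
  increments:
    - {"gripper":100,"delta_pos":[-2.5,0,0],"dr":[0,0,0]}
    - {"gripper":100,"delta_pos":[-2.5,0,0],"dr":[0,0,0]}
    - {"gripper":100,"delta_pos":[-2.5,0,0],"dr":[0,0,0]}
    - {"gripper":100,"delta_pos":[-2.5,0,0],"dr":[0,0,0]}
    - {"gripper":100,"delta_pos":[-2.5,0,0],"dr":[0,0,0]}

```text
t: 16.23
ee_pos: [433.9, -118.7, 195.5]
orientation: [2.242, 1.415, -0.817]
ft_force: [0.8, 0.5, 0.1]
width: 87.6
```

```bash
python3 - <<'E'
from topface import *
from path import *
o,p,R=obs(); q=o["qpos"]; print(p.round(1),q.round(2))
d=grab("top"); topface(world(d),d["img"],95,130)
s=grab("side")
save("s4.png",np.hstack([cv2.resize(i,None,fx=2.4,fy=2.4,interpolation=cv2.INTER_CUBIC) for i in(s["img"][130:280,180:340],d["img"][180:330,200:360])]))
# collar: tool down over it; test headings
G0=p-11*R.apply([1,0,0]); Gc=np.array([521.3,213.8,25])
for h in(64.5,30,0):
    print(h,run([(G0,50,64.5,0),([440,60,260],0,h,15),(Gc+[0,0,120],0,h,15),(Gc,0,h,10),([494.8,8.4,260],0,h,20),([494.8,8.4,135],0,h,10)],q))
E
```

```text
[ 433.9 -118.7  195.5] [-0.8   0.43  2.06  0.87  1.21 -0.92]
n 239 z 108.8 slope deg [-0.3 -0.4] rect [493.4   9.2] [51.4 54.3] 64.2 mean [493.4   9.5 109.1]
hole 494.1 8.8 r 18.6 33
   [440, 60, 260] 0 64.5 ang/row 3.3 [0.14, 0.09, 2.01, -0.0, 1.04, 0.58] c 0.0 maxdq/row 0.136
   [521.3 213.8 145. ] 0 64.5 ang/row 0.0 [0.39, 0.46, 1.83, -0.0, 0.86, 0.83] c 0.0 maxdq/row 0.025
   [521.3 213.8  25. ] 0 64.5 ang/row 0.0 [0.39, 0.66, 1.84, 0.0, 0.64, 0.83] c 0.0 maxdq/row 0.023
   [494.8, 8.4, 260] 0 64.5 ang/row 0.0 [0.02, 0.18, 1.91, -0.0, 1.05, 0.46] c 0.0 maxdq/row 0.027
   [494.8, 8.4, 135] 0 64.5 ang/row 0.0 [0.02, 0.37, 1.99, -0.0, 0.78, 0.46] c 0.0 maxdq/row 0.027
64.5 False
   [440, 60, 260] 0 30 ang/row 4.0 [0.14, 0.09, 2.01, 0.0, 1.04, 1.18] c 0.0 maxdq/row 0.168
   [521.3 213.8 145. ] 0 30 ang/row 0.0 [0.39, 0.46, 1.83, -0.0, 0.86, 1.44] c 0.0 maxdq/row 0.025
   [521.3 213.8  25. ] 0 30 ang/row 0.0 [0.39, 0.66, 1.84, 0.0, 0.64, 1.44] c 0.0 maxdq/row 0.023
   [494.8, 8.4, 260] 0 30 ang/row 0.0 [0.02, 0.18, 1.91, -0.0, 1.05, 1.06] c 0.0 maxdq/row 0.027
   [494.8, 8.4, 135] 0 30 ang/row 0.0 [0.02, 0.37, 1.99, 0.0, 0.78, 1.06] c 0.0 maxdq/row 0.027
30 False
   [440, 60, 260] 0 0 ang/row 5.3 [0.14, 0.09, 2.01, 0.0, 1.04, 1.71] c 0.0 maxdq/row 0.219
   [521.3 213.8 145. ] 0 0 ang/row 0.0 [0.39, 0.46, 1.83, -0.0, 0.86, 1.96] c 0.0 maxdq/row 0.025
   [521.3 213.8  25. ] 0 0 ang/row 0.0 [0.39, 0.66, 1.84, -0.0, 0.64, 1.96] c 0.0 maxdq/row 0.023
   [494.8, 8.4, 260] 0 0 ang/row 0.0 [0.02, 0.18, 1.91, -0.0, 1.05, 1.59] c 0.0 maxdq/row 0.027
   [494.8, 8.4, 135] 0 0 ang/row 0.0 [0.02, 0.37, 1.99, 0.0, 0.78, 1.59] c 0.0 maxdq/row 0.027
0 False
```

View pics/s4.png

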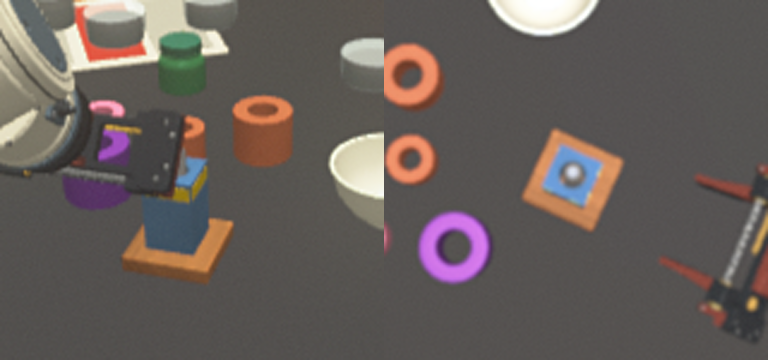

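The sleeve is home: top face at 109 mm and square at 64.2° in the top picture at (572,173), with the band at the top in the side picture. The small collar at (410,158) is untouched. Now to the collar.

```bash
python3 - <<'E'
from path import *
o,p,R=obs(); G0=p-11*R.apply([1,0,0])
print(run([(G0,50,64.5,0),([521.3,213.8,230],0,30,25)],o["qpos"]))
R1=rot(0,30,1); plan(tcp([521.3,213.8,230],R1),R1,25,100)
E
```

```text
[521.3, 213.8, 230] 0 30 ang/row 2.4 [0.39, 0.34, 1.78, 0.0, 1.03, 1.44] c 0.0 maxdq/row 0.136
False
t 16.33 q [-0.8   0.43  2.06  0.88  1.21 -0.92] F [0.2 0.2 0.8] w 87.2 dist 346.0 ang 60.0
0 {'gripper': 100, 'delta_pos': [0.98, -0.27, -0.94], 'dr': [0.023, -0.034, 0.01]}
0 {'gripper': 100, 'delta_pos': [0.94, -0.3, -0.97], 'dr': [0.023, -0.034, 0.01]}
0 {'gripper': 100, 'delta_pos': [0.91, -0.33, -0.99], 'dr': [0.023, -0.034, 0.01]}
0 {'gripper': 100, 'delta_pos': [0.87, -0.36, -1.02], 'dr': [0.023, -0.034, 0.01]}
0 {'gripper': 100, 'delta_pos': [0.83, -0.39, -1.04], 'dr': [0.023, -0.034, 0.01]}
1 {'gripper': 100, 'delta_pos': [0.79, -0.43, -1.05], 'dr': [0.023, -0.034, 0.01]}
1 {'gripper': 100, 'delta_pos': [0.75, -0.46, -1.07], 'dr': [0.023, -0.034, 0.01]}
1 {'gripper': 100, 'delta_pos': [0.71, -0.49, -1.08], 'dr': [0.023, -0.034, 0.01]}
1 {'gripper': 100, 'delta_pos': [0.67, -0.52, -1.1], 'dr': [0.023, -0.034, 0.01]}
1 {'gripper': 100, 'delta_pos': [0.62, -0.55, -1.11], 'dr': [0.023, -0.034, 0.01]}
2 {'gripper': 100, 'delta_pos': [0.58, -0.58, -1.11], 'dr': [0.023, -0.034, 0.01
[... 462 characters left out ...]
 -1.11], 'dr': [0.023, -0.034, 0.01]}
3 {'gripper': 100, 'delta_pos': [0.27, -0.79, -1.1], 'dr': [0.023, -0.034, 0.01]}
3 {'gripper': 100, 'delta_pos': [0.22, -0.82, -1.09], 'dr': [0.023, -0.034, 0.01]}
3 {'gripper': 100, 'delta_pos': [0.18, -0.84, -1.08], 'dr': [0.023, -0.034, 0.01]}
4 {'gripper': 100, 'delta_pos': [0.13, -0.87, -1.07], 'dr': [0.023, -0.034, 0.01]}
4 {'gripper': 100, 'delta_pos': [0.09, -0.9, -1.05], 'dr': [0.023, -0.034, 0.01]}
4 {'gripper': 100, 'delta_pos': [0.04, -0.92, -1.03], 'dr': [0.023, -0.034, 0.01]}
4 {'gripper': 100, 'delta_pos': [-0.0, -0.94, -1.01], 'dr': [0.023, -0.034, 0.01]}
4 {'gripper': 100, 'delta_pos': [-0.05, -0.97, -0.99], 'dr': [0.023, -0.034, 0.01]}
```

Request:
apply_moves:
  increments:
    - {"gripper":100,"delta_pos":[0.9,-0.3,-1.0],"dr":[0.023,-0.034,0.01]}
    - {"gripper":100,"delta_pos":[0.9,-0.3,-1.0],"dr":[0.023,-0.034,0.01]}
    - {"gripper":100,"delta_pos":[0.9,-0.3,-1.0],"dr":[0.023,-0.034,0.01]}
    - {"gripper":100,"delta_pos":[0.9,-0.4,-1.0],"dr":[0.023,-0.034,0.01]}
    - {"gripper":100,"delta_pos":[0.8,-0.4,-1.0],"dr":[0.023,-0.034,0.01]}

```text
t: 16.75
ee_pos: [450.8, -49.8, 199.8]
orientation: [2.221, 1.258, -1.072]
ft_force: [0.1, 0.0, 0.6]
width: 87.8
```

Request:
apply_moves:
  increments:
    - {"gripper":100,"delta_pos":[0.8,-0.4,-1.1],"dr":[0.023,-0.034,0.01]}
    - {"gripper":100,"delta_pos":[0.8,-0.5,-1.1],"dr":[0.023,-0.034,0.01]}
    - {"gripper":100,"delta_pos":[0.7,-0.5,-1.1],"dr":[0.023,-0.034,0.01]}
    - {"gripper":100,"delta_pos":[0.7,-0.5,-1.1],"dr":[0.023,-0.034,0.01]}
    - {"gripper":100,"delta_pos":[0.6,-0.6,-1.1],"dr":[0.023,-0.034,0.01]}

```text
t: 17.17
ee_pos: [468.0, 18.4, 204.6]
orientation: [2.177, 1.089, -1.312]
ft_force: [0.2, -0.6, -0.1]
width: 88.2
```

Request:
apply_moves:
  increments:
    - {"gripper":100,"delta_pos":[0.6,-0.6,-1.1],"dr":[0.023,-0.034,0.01]}
    - {"gripper":100,"delta_pos":[0.5,-0.6,-1.1],"dr":[0.023,-0.034,0.01]}
    - {"gripper":100,"delta_pos":[0.5,-0.7,-1.1],"dr":[0.023,-0.034,0.01]}
    - {"gripper":100,"delta_pos":[0.4,-0.7,-1.1],"dr":[0.023,-0.034,0.01]}
    - {"gripper":100,"delta_pos":[0.4,-0.7,-1.1],"dr":[0.023,-0.034,0.01]}

```text
t: 17.58
ee_pos: [483.6, 84.9, 209.4]
orientation: [2.112, 0.91, -1.54]
ft_force: [-0.1, 0.8, -0.6]
width: 87.7
```

Request:
apply_moves:
  increments:
    - {"gripper":100,"delta_pos":[0.4,-0.7,-1.1],"dr":[0.023,-0.034,0.01]}
    - {"gripper":100,"delta_pos":[0.3,-0.8,-1.1],"dr":[0.023,-0.034,0.01]}
    - {"gripper":100,"delta_pos":[0.3,-0.8,-1.1],"dr":[0.023,-0.034,0.01]}
    - {"gripper":100,"delta_pos":[0.2,-0.8,-1.1],"dr":[0.023,-0.034,0.01]}
    - {"gripper":100,"delta_pos":[0.2,-0.8,-1.1],"dr":[0.023,-0.034,0.01]}

```text
t: 18.0
ee_pos: [501.2, 151.4, 213.2]
orientation: [2.025, 0.72, -1.752]
ft_force: [0.3, 0.3, -0.2]
width: 87.7
```

Request:
apply_moves:
  increments:
    - {"gripper":100,"delta_pos":[0.1,-0.9,-1.1],"dr":[0.023,-0.034,0.01]}
    - {"gripper":100,"delta_pos":[0.1,-0.9,-1.1],"dr":[0.023,-0.034,0.01]}
    - {"gripper":100,"delta_pos":[0,-0.9,-1.0],"dr":[0.023,-0.034,0.01]}
    - {"gripper":100,"delta_pos":[0,-0.9,-1.0],"dr":[0.023,-0.034,0.01]}
    - {"gripper":100,"delta_pos":[0,-1.0,-1.0],"dr":[0.023,-0.034,0.01]}

```text
t: 18.42
ee_pos: [519.0, 218.3, 217.9]
orientation: [1.918, 0.523, -1.948]
ft_force: [1.1, 0.8, -0.6]
width: 88.3
```

```bash
python3 - <<'E'
from plan import *
R1=rot(0,30,1); plan(tcp([521.3,213.8,30],R1),R1,1,100)
E
```

```text
t 18.42 q [0.37 0.35 1.77 0.01 1.03 1.42] F [ 1.1  0.8 -0.6] w 88.3 dist 199.0 ang 1.1
0 {'gripper': 100, 'delta_pos': [19.88, 0.77, -0.22], 'dr': [-0.004, 0.012, 0.013]}
```

Request:
apply_moves:
  increments:
    - {"gripper":100,"delta_pos":[2.6,0.2,-0.1],"dr":[-0.001,0.003,0.003]}
    - {"gripper":100,"delta_pos":[2.6,0.2,-0.1],"dr":[-0.001,0.003,0.003]}
    - {"gripper":100,"delta_pos":[2.6,0.2,0],"dr":[-0.001,0.003,0.003]}
    - {"gripper":100,"delta_pos":[2.6,0.2,0],"dr":[-0.001,0.003,0.004]}
    - {"gripper":100,"delta_pos":[2.0,0,0],"dr":[0,0,0]}

```text
t: 18.83
ee_pos: [522.7, 211.8, 91.8]
orientation: [1.926, 0.518, -1.928]
ft_force: [-0.5, 0.2, -0.4]
width: 87.8
```

```bash
python3 - <<'E'
from plan import *
R1=rot(0,30,1); plan(tcp([521.3,213.8,30],R1),R1,1,100)
d=grab("top"); W=world(d); im=d["img"]; h=cv2.cvtColor(im,cv2.COLOR_RGB2HSV).astype(int)
m=(abs(W[...,0]-521)<42)&(abs(W[...,1]-214)<42)&(W[...,2]>38)&(W[...,2]<62)&(h[...,1]>120)&(h[...,0]<15); print(m.sum(), cv2.minAreaRect(W[m][:,:2].astype(np.float32)))
E
```

```text
t 18.83 q [0.36 0.53 1.85 0.   0.76 1.41] F [-0.5  0.2 -0.4] w 87.8 dist 72.9 ang 0.1
0 {'gripper': 100, 'delta_pos': [7.28, -0.24, 0.02], 'dr': [0.001, 0.001, 0.001]}
4 ((523.0514526367188, 185.0010986328125), (1.2361246347427368, 9.098578453063965), 89.77899932861328)
```

Request:
apply_moves:
  increments:
    - {"gripper":100,"delta_pos":[1.8,-0.1,0],"dr":[0,0,0]}
    - {"gripper":100,"delta_pos":[1.8,-0.1,0],"dr":[0,0,0]}
    - {"gripper":100,"delta_pos":[1.6,0,0],"dr":[0,0,0]}
    - {"gripper":100,"delta_pos":[1.2,0,0],"dr":[0,0,0]}
    - {"gripper":100,"delta_pos":[0.8,0,0],"dr":[0,0,0]}

```text
t: 19.3
ee_pos: [522.9, 213.7, 21.4]
orientation: [1.928, 0.517, -1.927]
ft_force: [0.0, -0.3, 0.3]
width: 87.8
```

Request:
apply_moves:
  increments:
    - {"gripper":90,"delta_pos":[0,0,0],"dr":[0,0,0]}
    - {"gripper":80,"delta_pos":[0,0,0],"dr":[0,0,0]}
    - {"gripper":70,"delta_pos":[0,0,0],"dr":[0,0,0]}
    - {"gripper":60,"delta_pos":[0,0,0],"dr":[0,0,0]}
    - {"gripper":40,"delta_pos":[0,0,0],"dr":[0,0,0]}

```text
t: 19.72
ee_pos: [524.5, 213.9, 23.6]
orientation: [1.931, 0.517, -1.924]
ft_force: [-0.4, 0.1, 2.2]
width: 60.4
```

Request:
apply_moves:
  increments:
    - {"gripper":0,"delta_pos":[0,0,0],"dr":[0,0,0]}
    - {"gripper":0,"delta_pos":[0,0,0],"dr":[0,0,0]}
    - {"gripper":0,"delta_pos":[0,0,0],"dr":[0,0,0]}
    - {"gripper":0,"delta_pos":[-0.3,0,0],"dr":[0,0,0]}
    - {"gripper":0,"delta_pos":[-0.5,0,0],"dr":[0,0,0]}

```text
t: 20.13
ee_pos: [523.3, 213.4, 30.5]
orientation: [1.928, 0.517, -1.926]
ft_force: [0.5, -0.1, -2.3]
width: 60.4
```

Request:
apply_moves:
  increments:
    - {"gripper":0,"delta_pos":[-2.0,0,0],"dr":[0,0,0]}
    - {"gripper":0,"delta_pos":[-3.0,0,0],"dr":[0,0,0]}
    - {"gripper":0,"delta_pos":[-3.0,0,0],"dr":[0,0,0]}
    - {"gripper":0,"delta_pos":[-3.0,0,0],"dr":[0,0,0]}
    - {"gripper":0,"delta_pos":[-3.0,0,0],"dr":[0,0,0]}

```text
t: 20.55
ee_pos: [522.9, 213.2, 172.0]
orientation: [1.929, 0.517, -1.926]
ft_force: [-0.4, 0.5, -2.5]
width: 60.5
```

```bash
python3 - <<'E'
from plan import *
R1=rot(0,30,1); plan(tcp([494.8,8.4,228],R1),R1,10,0)
E
```

```text
t 20.55 q [0.37 0.41 1.81 0.   0.92 1.41] F [-0.4  0.5 -2.5] w 60.5 dist 211.6 ang 0.1
0 {'gripper': 0, 'delta_pos': [-0.45, 1.63, 1.27], 'dr': [-0.0, -0.0, 0.0]}
0 {'gripper': 0, 'delta_pos': [-0.45, 1.63, 1.27], 'dr': [-0.0, -0.0, 0.0]}
0 {'gripper': 0, 'delta_pos': [-0.45, 1.63, 1.27], 'dr': [-0.0, -0.0, 0.0]}
0 {'gripper': 0, 'delta_pos': [-0.45, 1.63, 1.27], 'dr': [-0.0, -0.0, 0.0]}
0 {'gripper': 0, 'delta_pos': [-0.45, 1.63, 1.27], 'dr': [-0.0, -0.0, 0.0]}
1 {'gripper': 0, 'delta_pos': [-0.45, 1.63, 1.27], 'dr': [-0.0, -0.0, 0.0]}
1 {'gripper': 0, 'delta_pos': [-0.45, 1.63, 1.27], 'dr': [-0.0, -0.0, 0.0]}
1 {'gripper': 0, 'delta_pos': [-0.45, 1.63, 1.27], 'dr': [-0.0, -0.0, 0.0]}
1 {'gripper': 0, 'delta_pos': [-0.45, 1.63, 1.27], 'dr': [-0.0, -0.0, 0.0]}
1 {'gripper': 0, 'delta_pos': [-0.45, 1.63, 1.27], 'dr': [-0.0, -0.0, 0.0]}
```

Request:
apply_moves:
  increments:
    - {"gripper":0,"delta_pos":[-0.5,0.8,0.6],"dr":[0,0,0]}
    - {"gripper":0,"delta_pos":[-0.5,1.6,1.2],"dr":[0,0,0]}
    - {"gripper":0,"delta_pos":[-0.5,1.8,1.4],"dr":[0,0,0]}
    - {"gripper":0,"delta_pos":[-0.5,2.0,1.5],"dr":[0,0,0]}
    - {"gripper":0,"delta_pos":[-0.5,2.0,1.5],"dr":[0,0,0]}

```text
t: 20.97
ee_pos: [509.5, 110.1, 194.9]
orientation: [1.928, 0.518, -1.926]
ft_force: [-0.2, 0.1, -1.3]
width: 60.4
```

Request:
apply_moves:
  increments:
    - {"gripper":0,"delta_pos":[-0.5,2.0,1.5],"dr":[0,0,0]}
    - {"gripper":0,"delta_pos":[-0.5,2.0,1.5],"dr":[0,0,0]}
    - {"gripper":0,"delta_pos":[0,1.8,1.4],"dr":[0,0,0]}
    - {"gripper":0,"delta_pos":[0,1.4,1.1],"dr":[0,0,0]}
    - {"gripper":0,"delta_pos":[0,0.8,0.7],"dr":[0,0,0]}

```text
t: 21.38
ee_pos: [495.8, 9.2, 204.6]
orientation: [1.929, 0.516, -1.928]
ft_force: [-1.3, 0.1, -2.5]
width: 60.2
```

Request:
apply_moves:
  increments:
    - {"gripper":0,"delta_pos":[0,0.13,0.09],"dr":[0,0,0]}
    - {"gripper":0,"delta_pos":[0,0,0],"dr":[0,0,0]}
    - {"gripper":0,"delta_pos":[0,0,0],"dr":[0,0,0]}
    - {"gripper":0,"delta_pos":[0,0,0],"dr":[0,0,0]}
    - {"gripper":0,"delta_pos":[0,0,0],"dr":[0,0,0]}

```text
t: 21.8
ee_pos: [497.0, 10.4, 205.2]
orientation: [1.929, 0.518, -1.925]
ft_force: [0.8, -0.3, -2.2]
width: 60.2
```

```bash
python3 - <<'E'
from plan import *
R1=rot(0,30,1); plan(tcp([496.4,9.3,180],R1),R1,1,0)
o,p,R=obs(); print(p.round(1))
ims=[]
for n in("side","top"):
    d=grab(n); W=world(d); im=d["img"]; h=cv2.cvtColor(im,cv2.COLOR_RGB2HSV).astype(int)
    m=(abs(W[...,0]-495)<60)&(abs(W[...,1]-8)<60)&(W[...,2]>150)&(W[...,2]<255)&(h[...,1]>130)&(h[...,0]<12)
    P=W[m]; print(n,m.sum(),P.min(0).round(1),P.max(0).round(1),P.mean(0).round(1))
    np.savez("c_"+n,W=W,img=im,rv=d["rvec"],tv=d["tvec"],K=d["mtx"],k1=d["k1"])
    ims.append(cv2.resize(im[120:270,180:340] if n=="side" else im[180:330,200:360],None,fx=2.5,fy=2.5,interpolation=cv2.INTER_CUBIC))
save("s5.png",np.hstack(ims))
E
```

```text
t 21.8 q [-0.    0.27  1.93  0.    0.94  1.04] F [ 0.8 -0.3 -2.2] w 60.2 dist 36.2 ang 0.1
0 {'gripper': 0, 'delta_pos': [3.62, 0.06, 0.12], 'dr': [0.001, -0.002, 0.0]}
[497.   10.4 205.2]
side 468 [465.2 -26.8 182.9] [521.   41.7 240.8] [486.6  -5.3 214.2]Traceback (most recent call last):
  File "<stdin>", line 8, in <module>
    return umr_minimum(a, axis, None, out, keepdims, initial, where)
ValueError: zero-size array to reduction operation minimum which has no identity
```

```bash
python3 - <<'E'
from h import *
from scipy.optimize import least_squares
f=np.load("c_side.npz"); W=f["W"]; im=f["img"]; h=cv2.cvtColor(im,cv2.COLOR_RGB2HSV).astype(int)
save("s5.png",im[110:260,180:340],4)
base=(abs(W[...,0]-495)<50)&(abs(W[...,1]-8)<50)
m=base&(h[...,1]>130)&(h[...,0]<12)&(h[...,2]>110)&(W[...,2]>184)&(W[...,2]<203)
P=W[m]
r=least_squares(lambda c:np.hypot(P[:,0]-c[0],P[:,1]-c[1])-30,[495,8],loss="soft_l1"); print(len(P),"collar",r.x.round(1),np.abs(r.fun).mean().round(2),P[:,2].min().round(1))
m=base&(h[...,1]<60)&(W[...,2]>112)&(W[...,2]<131); P=W[m]
if len(P)>8:
    r=least_squares(lambda c:np.hypot(P[:,0]-c[0],P[:,1]-c[1])-12.5,[495,8],loss="soft_l1"); print(len(P),"post",r.x.round(1),np.abs(r.fun).mean().round(2))
E
```

```text
131 collar [494.5  10.6] 1.08 184.0
62 post [494.8   8. ] 1.11
```

View pics/s5.png

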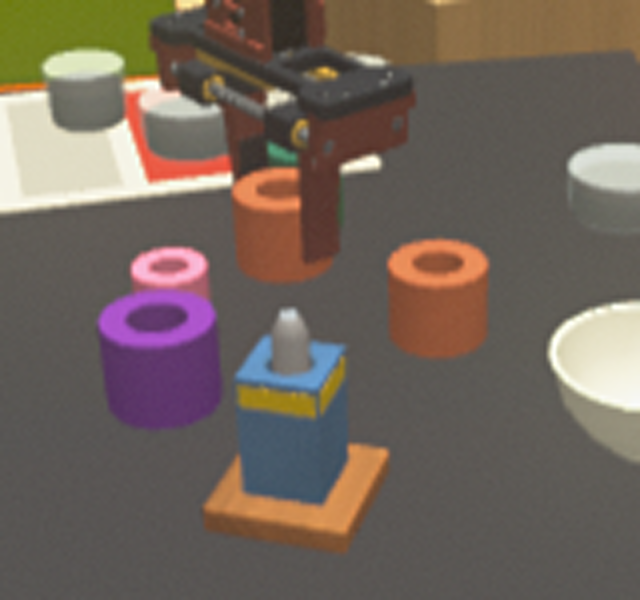

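The collar is held level at (285,225), with the post tip at (290,330) and the sleeve seated with its band up. A shift of about 1.8 mm is needed, then lower with force checks.

Request:
apply_moves:
  increments:
    - {"gripper":0,"delta_pos":[0.3,0.08,0.05],"dr":[0,0,0]}
    - {"gripper":0,"delta_pos":[0.5,0.07,0.05],"dr":[0,0,0]}
    - {"gripper":0,"delta_pos":[0.6,0,0],"dr":[0,0,0]}
    - {"gripper":0,"delta_pos":[0.6,0,0],"dr":[0,0,0]}
    - {"gripper":0,"delta_pos":[0.6,0,0],"dr":[0,0,0]}

```text
t: 22.32
ee_pos: [496.6, 7.8, 178.5]
orientation: [1.929, 0.517, -1.926]
ft_force: [-0.3, -0.9, -2.0]
width: 60.0
```

Request:
apply_moves:
  increments:
    - {"gripper":0,"delta_pos":[0.4,0,0],"dr":[0,0,0]}
    - {"gripper":0,"delta_pos":[0.4,0,0],"dr":[0,0,0]}
    - {"gripper":0,"delta_pos":[0.4,0,0],"dr":[0,0,0]}
    - {"gripper":0,"delta_pos":[0.4,0,0],"dr":[0,0,0]}
    - {"gripper":0,"delta_pos":[0.4,0,0],"dr":[0,0,0]}

```text
t: 22.73
ee_pos: [497.0, 7.8, 159.0]
orientation: [1.93, 0.517, -1.925]
ft_force: [0.2, 0.2, -1.7]
width: 60.4
```

Request:
apply_moves:
  increments:
    - {"gripper":0,"delta_pos":[0.3,0,0],"dr":[0,0,0]}
    - {"gripper":0,"delta_pos":[0.3,0,0],"dr":[0,0,0]}
    - {"gripper":0,"delta_pos":[0.3,0,0],"dr":[0,0,0]}
    - {"gripper":0,"delta_pos":[0.3,0,0],"dr":[0,0,0]}
    - {"gripper":0,"delta_pos":[0.2,0,0],"dr":[0,0,0]}

```text
t: 23.15
ee_pos: [496.9, 7.9, 145.0]
orientation: [1.93, 0.517, -1.925]
ft_force: [0.0, -0.0, -1.6]
width: 60.4
```

Request:
apply_moves:
  increments:
    - {"gripper":0,"delta_pos":[0.2,0,0],"dr":[0,0,0]}
    - {"gripper":0,"delta_pos":[0.2,0,0],"dr":[0,0,0]}
    - {"gripper":0,"delta_pos":[0.2,0,0],"dr":[0,0,0]}
    - {"gripper":0,"delta_pos":[0.1,0,0],"dr":[0,0,0]}
    - {"gripper":0,"delta_pos":[0,0,0],"dr":[0,0,0]}

```text
t: 23.57
ee_pos: [496.8, 7.9, 138.1]
orientation: [1.929, 0.517, -1.925]
ft_force: [-0.9, 0.3, -2.6]
width: 60.3
```

Request:
apply_moves:
  increments:
    - {"gripper":0,"delta_pos":[0.05,0,0],"dr":[0,0,0]}
    - {"gripper":0,"delta_pos":[0.05,0,0],"dr":[0,0,0]}
    - {"gripper":0,"delta_pos":[0.05,0,0],"dr":[0,0,0]}
    - {"gripper":0,"delta_pos":[0,0,0],"dr":[0,0,0]}
    - {"gripper":0,"delta_pos":[0,0,0],"dr":[0,0,0]}

```text
t: 23.98
ee_pos: [497.0, 7.9, 136.8]
orientation: [1.93, 0.517, -1.925]
ft_force: [0.1, 0.3, -2.2]
width: 60.5
```

Request:
apply_moves:
  increments:
    - {"gripper":0,"delta_pos":[0.07,0,0],"dr":[0,0,0]}
    - {"gripper":0,"delta_pos":[0.07,0,0],"dr":[0,0,0]}
    - {"gripper":0,"delta_pos":[0.05,0,0],"dr":[0,0,0]}
    - {"gripper":0,"delta_pos":[0,0,0],"dr":[0,0,0]}
    - {"gripper":0,"delta_pos":[0,0,0],"dr":[0,0,0]}

```text
t: 24.4
ee_pos: [496.9, 7.9, 134.9]
orientation: [1.93, 0.517, -1.925]
ft_force: [0.0, -0.6, -2.5]
width: 60.4
```

Request:
apply_moves:
  increments:
    - {"gripper":0,"delta_pos":[0.05,0,0],"dr":[0,0,0]}
    - {"gripper":0,"delta_pos":[0,0,0],"dr":[0,0,0]}
    - {"gripper":0,"delta_pos":[0.05,0,0],"dr":[0,0,0]}
    - {"gripper":0,"delta_pos":[0,0,0],"dr":[0,0,0]}
    - {"gripper":0,"delta_pos":[0,0,0],"dr":[0,0,0]}

```text
t: 24.82
ee_pos: [496.9, 7.9, 133.9]
orientation: [1.93, 0.517, -1.925]
ft_force: [0.1, -0.1, -2.1]
width: 60.6
```

Request:
apply_moves:
  increments:
    - {"gripper":0,"delta_pos":[0.05,0,0],"dr":[0,0,0]}
    - {"gripper":0,"delta_pos":[0,0,0],"dr":[0,0,0]}
    - {"gripper":0,"delta_pos":[0,0,0],"dr":[0,0,0]}
    - {"gripper":0,"delta_pos":[0,0,0],"dr":[0,0,0]}
    - {"gripper":0,"delta_pos":[0,0,0],"dr":[0,0,0]}

```text
t: 25.23
ee_pos: [497.0, 7.9, 133.6]
orientation: [1.93, 0.517, -1.925]
ft_force: [-1.9, 0.1, 1.9]
width: 60.9
```

Request:
apply_moves:
  increments:
    - {"gripper":0,"delta_pos":[0.05,0,0],"dr":[0,0,0]}
    - {"gripper":0,"delta_pos":[0,0,0],"dr":[0,0,0]}
    - {"gripper":0,"delta_pos":[0,0,0],"dr":[0,0,0]}
    - {"gripper":0,"delta_pos":[0,0,0],"dr":[0,0,0]}
    - {"gripper":0,"delta_pos":[0,0,0],"dr":[0,0,0]}

```text
t: 25.65
ee_pos: [497.1, 7.9, 133.5]
orientation: [1.93, 0.517, -1.925]
ft_force: [-1.8, -0.0, 7.7]
width: 60.3
```

Contact at 133.5, as predicted: the force rose to about +8 N. Releasing and rising straight up.

Request:
apply_moves:
  increments:
    - {"gripper":72,"delta_pos":[0,0,0],"dr":[0,0,0]}
    - {"gripper":76,"delta_pos":[0,0,0],"dr":[0,0,0]}
    - {"gripper":84,"delta_pos":[0,0,0],"dr":[0,0,0]}
    - {"gripper":92,"delta_pos":[0,0,0],"dr":[0,0,0]}
    - {"gripper":100,"delta_pos":[0,0,0],"dr":[0,0,0]}

```text
t: 26.07
ee_pos: [497.0, 7.9, 132.8]
orientation: [1.93, 0.517, -1.925]
ft_force: [0.1, 0.3, -0.3]
width: 83.3
```

Request:
apply_moves:
  increments:
    - {"gripper":100,"delta_pos":[0,0,0],"dr":[0,0,0]}
    - {"gripper":100,"delta_pos":[-0.8,0,0],"dr":[0,0,0]}
    - {"gripper":100,"delta_pos":[-1.5,0,0],"dr":[0,0,0]}
    - {"gripper":100,"delta_pos":[-2.0,0,0],"dr":[0,0,0]}
    - {"gripper":100,"delta_pos":[-2.0,0,0],"dr":[0,0,0]}

```text
t: 26.48
ee_pos: [496.4, 7.8, 196.8]
orientation: [1.929, 0.517, -1.926]
ft_force: [0.0, 0.6, 1.0]
width: 87.8
```

Request:
apply_moves:
  increments:
    - {"gripper":100,"delta_pos":[-2.0,0,1.0],"dr":[0,0,0]}
    - {"gripper":100,"delta_pos":[-2.0,0,2.0],"dr":[0,0,0]}
    - {"gripper":100,"delta_pos":[-1.0,1.0,3.0],"dr":[0,0,0]}
    - {"gripper":100,"delta_pos":[0,1.0,3.0],"dr":[0,0,0]}
    - {"gripper":100,"delta_pos":[0,1.0,1.0],"dr":[0,0,0]}

```text
t: 26.9
ee_pos: [422.4, -69.3, 246.7]
orientation: [1.929, 0.517, -1.925]
ft_force: [-0.5, -0.0, -0.4]
width: 87.9
```

Request:
apply_moves:
  increments:
    - {"gripper":100,"delta_pos":[0,3.0,0],"dr":[0,0,0]}
    - {"gripper":100,"delta_pos":[0,3.0,0],"dr":[0,0,0]}
    - {"gripper":100,"delta_pos":[0,3.0,0],"dr":[0,0,0]}
    - {"gripper":100,"delta_pos":[0,2.0,0],"dr":[0,0,0]}
    - {"gripper":100,"delta_pos":[0,0,0],"dr":[0,0,0]}

```text
t: 27.32
ee_pos: [482.0, -166.4, 246.4]
orientation: [1.932, 0.513, -1.924]
ft_force: [-0.6, -0.5, -0.5]
width: 88.4
```

```bash
python3 - <<'E'
from plan import *
d=grab("top"); W=world(d); im=d["img"]; h=cv2.cvtColor(im,cv2.COLOR_RGB2HSV).astype(int); z=W[...,2]
m=(abs(W[...,0]-495)<50)&(abs(W[...,1]-8)<50)&(z>150)&(z<172)&(h[...,1]>90)&(h[...,0]<15)
P=W[m]; print("collar top",m.sum(),np.median(P[:,2]).round(1),cv2.minEnclosingCircle(P[:,:2].astype(np.float32)),"slope deg",np.degrees(np.linalg.lstsq(np.c_[P[:,:2],np.ones(len(P))],P[:,2],rcond=None)[0][:2]).round(1))
yy,xx=np.mgrid[:420,:560]
for n,u,v,r in(("jar",196,335,16),("dish",591,315,20),("bowl",373,239,30)):
    Q=W[(abs(xx-u/1.4)<r)&(abs(yy-v/1.4)<r)&(z>25)]; print(n,cv2.minAreaRect(Q[:,:2].astype(np.float32))[:2])
s=grab("side"); print(ctrl.get_obs()["t"])
Ws=world(s); hs=cv2.cvtColor(s["img"],cv2.COLOR_RGB2HSV).astype(int)
b=(abs(Ws[...,0]-495)<50)&(abs(Ws[...,1]-8)<50)&(hs[...,1]>90)
for n,k in(("collar",(hs[...,0]<12)&(Ws[...,2]>60)),("yellow",(hs[...,0]>20)&(hs[...,0]<35)),("blue",(hs[...,0]>95)&(hs[...,0]<125))):
    q=Ws[b&k][:,2]; print(n,len(q),np.percentile(q,[1,50,99]).round(1))
save("s6.png",np.hstack([cv2.resize(i,None,fx=2.4,fy=2.4,interpolation=cv2.INTER_CUBIC) for i in(s["img"][130:280,180:340],im[180:330,200:360])]))
E
```

```text
collar top 268 159.4 ((494.13458251953125, 7.816682815551758), 29.65456771850586) slope deg [ 0.2 -0.1]
jar ((544.3826293945312, 427.3064880371094), (62.67428970336914, 63.91546630859375))
dish ((548.197265625, -334.9632873535156), (92.88105773925781, 305.2513122558594))
bowl ((750.919921875, 41.52191162109375), (147.55133056640625, 146.53176879882812))
27.4167
collar 512 [112.9 148.2 162.1]
yellow 143 [ 88.4  97.6 106.7]
blue 47 [ 24.6  36.6 111.2]
```

View pics/s6.png

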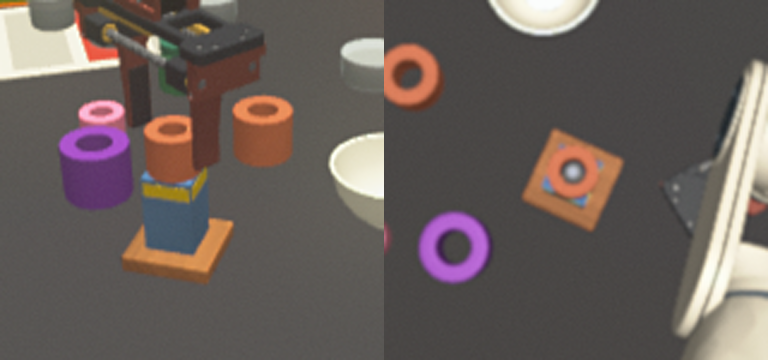

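The collar sits level on the sleeve, with its top at 159.4 mm (160 expected) and its axis on the post. The band is up, the sleeve is square with the board, and the gripper is well clear. Handing in.

```bash
python3 -c "
from workcell import ctrl; print(ctrl.close_job())"
```

```text
the job is handed in; nothing more can be done
None
```

The totem is assembled and handed in at about 27.4 s of the 72 s allowed. The sleeve went onto the board first, with its yellow band up. The small terracotta collar went on top of it.

| Check | Measured | Expected |
|---|---|---|
| Sleeve top end, after release | 108.8 mm | 110 mm (this camera reads about 1 mm low) |
| Sleeve angle against board edges | 64.2° | 64.5° |
| Collar top, after release | 159.4 mm | 160 mm |
| Collar slope | 0.2° or less | level |
| Collar axis from the post | about 1 mm | within the 3 mm fit |

- **Lowering:** both pieces were lowered in small steps until contact. The wrist force then read about 4 N for the sleeve and 8 N for the collar. It stayed under 10 N in every reading I took.
- **Bystanders:** the jar and bowl are within 1 mm of where they started.
- **Failed check:** the last dish measurement was spoiled because the arm got into the measuring window, so its final position is not confirmed. The gripper never came near the dish at low height.
- **Disagreement:** while the collar hung over the post, the camera and the arm's own position differed by about 1.5 mm on where its axis was. I used a value between them, and the collar went down without side force.

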